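# Chock the tea tins and clear the makeshift stops

## Task

Three round red tins lie on a sloping rack, kept from rolling only by bits of green marble. First push a yellow wedge chock, toe up the slope and flat on the rack, snugly against the low side of every tin, with its full width under the tin and without shifting the tins noticeably; only when all three tins are chocked, take the marble away from them, and have every piece of it, the spare ones on the console too, in the metal basket at the end. No tin may roll away, and leave the tea glass, the jar and the key alone.

Things in the scene. Friction and masses are not known exactly. Their poses are not given: they have to be found in the camera images.
- rack: Sloping wooden display rack fixed on the console, 170 mm (its x) by 450 mm (its y). Origin: centre of its flat top surface, 18 mm above the console. z is normal to that surface, x points straight UP the slope (4 degrees; the low edge is nearest the robot). Lips: 6 mm wide, 6 mm high at the low edge, 16 mm high at the high edge.
- tin_1: Round red plastic tin with white clip-on lid, lying on its side across the rack: diameter 60, length 120, 0.12 to 0.2 kg. Origin: its centre, on its axis, 30 mm above the rack surface; y is the cylinder's axis (x and z turn as it rolls). Rolls freely; at first held only by a marble piece at its low side near one end. Three tins lie about 145 mm apart along the rack's y.
- chock_1: Yellow wedge chock 56 long (x), 36 wide (y), 40 high, 70 g, upright on the console; any fits any tin. Origin: centre of underside. +x points to the thin toe; 45 degree face is z = 28 mm - x, toe at x = +28, flat top at x -28 to -12. Flat upright sides: grip across the width near the heel (x about -15). When on the rack, toe up the slope and face touching a tin, the tin's axis is at x = +40.4 in the chock's frame.
- stop_1: Dark green marble offcut block 40 (its x) by 24 (its y) by 20 high, about 52 g, origin at the centre of its underside: the makeshift stop that lies on the rack, end on, against the low side of tin_1, about 43 mm from the tin's middle towards one end or the other.
- spare_1: Dark green marble offcut block, same as the stops (40 by 24 by 20 high, origin at the centre of its underside), lying spare on the console in front of the rack. May be absent.
- tin_2: Round red plastic tin with white clip-on lid, lying on its side across the rack: diameter 60, length 120, 0.12 to 0.2 kg. Origin: its centre, on its axis, 30 mm above the rack surface; y is the cylinder's axis (x and z turn as it rolls). Rolls freely; at first held only by a marble piece at its low side near one end. Three tins lie about 145 mm apart along the rack's y.
- chock_2: Yellow wedge chock 56 long (x), 36 wide (y), 40 high, 70 g, upright on the console; any fits any tin. Origin: centre of underside. +x points to the thin toe; 45 degree face is z = 28 mm - x, toe at x = +28, flat top at x -28 to -12. Flat upright sides: grip across the width near the heel (x about -15). When on the rack, toe up the slope and face touching a tin, the tin's axis is at x = +40.4 in the chock's frame.
- stop_2: Dark green marble offcut block 40 (its x) by 24 (its y) by 20 high, about 52 g, origin at the centre of its underside: the makeshift stop that lies on the rack, end on, against the low side of tin_2, about 43 mm from the tin's middle towards one end or the other.
- spare_2: Dark green marble offcut block, same as the stops (40 by 24 by 20 high, origin at the centre of its underside), lying spare on the console in front of the rack. May be absent.
- tin_3: Round red plastic tin with white clip-on lid, lying on its side across the rack: diameter 60, length 120, 0.12 to 0.2 kg. Origin: its centre, on its axis, 30 mm above the rack surface; y is the cylinder's axis (x and z turn as it rolls). Rolls freely; at first held only by a marble piece at its low side near one end. Three tins lie about 145 mm apart along the rack's y.
- chock_3: Yellow wedge chock 56 long (x), 36 wide (y), 40 high, 70 g, upright on the console; any fits any tin. Origin: centre of underside. +x points to the thin toe; 45 degree face is z = 28 mm - x, toe at x = +28, flat top at x -28 to -12. Flat upright sides: grip across the width near the heel (x about -15). When on the rack, toe up the slope and face touching a tin, the tin's axis is at x = +40.4 in the chock's frame.
- stop_3: Dark green marble offcut block 40 (its x) by 24 (its y) by 20 high, about 52 g, origin at the centre of its underside: the makeshift stop that lies on the rack, end on, against the low side of tin_3, about 43 mm from the tin's middle towards one end or the other.
- spare_3: Dark green marble offcut block, same as the stops (40 by 24 by 20 high, origin at the centre of its underside), lying spare on the console in front of the rack. May be absent.
- basket: Dark metal open basket fixed on the console, 180 (its x) by 150 (its y) by 70 high, walls and floor 4 mm. Origin at the centre of its underside, z up.
- tea_glass: Bystander: amber tea glass 56 wide, 80 high, origin at the centre of its underside, standing in a white saucer of 110 mm diameter.
- jar: Bystander: small glass jar with a cap, 60 wide, 85 high, origin at the centre of its underside.
- key: Bystander: flat steel door key, about 65 long, 4 thick, lying on a grey coaster of 96 mm diameter.

How it is judged (in metres and radians):
On the way:
1. a chock is snug against the low side of every tin while the marble stops are still in place (((x of tin_1 in the frame of chock_1 between 0.034 and 0.046 m and y of tin_1 in the frame of chock_1 between -0.042 and 0.042 m and angle between the y axis of chock_1 and the y axis of tin_1, either way round below 0.2 rad and angle between the z axis of chock_1 and the z axis of rack, either way round below 0.12 rad) or (x of tin_1 in the frame of chock_2 between 0.034 and 0.046 m and y of tin_1 in the frame of chock_2 between -0.042 and 0.042 m and angle between the y axis of chock_2 and the y axis of tin_1, either way round below 0.2 rad and angle between the z axis of chock_2 and the z axis of rack, either way round below 0.12 rad) or (x of tin_1 in the frame of chock_3 between 0.034 and 0.046 m and y of tin_1 in the frame of chock_3 between -0.042 and 0.042 m and angle between the y axis of chock_3 and the y axis of tin_1, either way round below 0.2 rad and angle between the z axis of chock_3 and the z axis of rack, either way round below 0.12 rad)) and ((x of tin_2 in the frame of chock_1 between 0.034 and 0.046 m and y of tin_2 in the frame of chock_1 between -0.042 and 0.042 m and angle between the y axis of chock_1 and the y axis of tin_2, either way round below 0.2 rad and angle between the z axis of chock_1 and the z axis of rack, either way round below 0.12 rad) or (x of tin_2 in the frame of chock_2 between 0.034 and 0.046 m and y of tin_2 in the frame of chock_2 between -0.042 and 0.042 m and angle between the y axis of chock_2 and the y axis of tin_2, either way round below 0.2 rad and angle between the z axis of chock_2 and the z axis of rack, either way round below 0.12 rad) or (x of tin_2 in the frame of chock_3 between 0.034 and 0.046 m and y of tin_2 in the frame of chock_3 between -0.042 and 0.042 m and angle between the y axis of chock_3 and the y axis of tin_2, either way round below 0.2 rad and angle between the z axis of chock_3 and the z axis of rack, either way round below 0.12 rad)) and ((x of tin_3 in the frame of chock_1 between 0.034 and 0.046 m and y of tin_3 in the frame of chock_1 between -0.042 and 0.042 m and angle between the y axis of chock_1 and the y axis of tin_3, either way round below 0.2 rad and angle between the z axis of chock_1 and the z axis of rack, either way round below 0.12 rad) or (x of tin_3 in the frame of chock_2 between 0.034 and 0.046 m and y of tin_3 in the frame of chock_2 between -0.042 and 0.042 m and angle between the y axis of chock_2 and the y axis of tin_3, either way round below 0.2 rad and angle between the z axis of chock_2 and the z axis of rack, either way round below 0.12 rad) or (x of tin_3 in the frame of chock_3 between 0.034 and 0.046 m and y of tin_3 in the frame of chock_3 between -0.042 and 0.042 m and angle between the y axis of chock_3 and the y axis of tin_3, either way round below 0.2 rad and angle between the z axis of chock_3 and the z axis of rack, either way round below 0.12 rad)) and distance of each of stop_1, stop_2, stop_3 from where it was at the start of the episode below 0.03 m), for 0.3 s.
At the end, for the whole second after the job is handed in: Each tin rests within 25 mm of its start with a chock flat on the rack against it (tin axis 34-46 mm ahead of the chock origin along its x, within 42 mm sideways, square within 0.2 rad); every marble piece lies at rest in the basket below its rim (((x of tin_1 in the frame of chock_1 between 0.034 and 0.046 m and y of tin_1 in the frame of chock_1 between -0.042 and 0.042 m and angle between the y axis of chock_1 and the y axis of tin_1, either way round below 0.2 rad and angle between the z axis of chock_1 and the z axis of rack, either way round below 0.12 rad) or (x of tin_1 in the frame of chock_2 between 0.034 and 0.046 m and y of tin_1 in the frame of chock_2 between -0.042 and 0.042 m and angle between the y axis of chock_2 and the y axis of tin_1, either way round below 0.2 rad and angle between the z axis of chock_2 and the z axis of rack, either way round below 0.12 rad) or (x of tin_1 in the frame of chock_3 between 0.034 and 0.046 m and y of tin_1 in the frame of chock_3 between -0.042 and 0.042 m and angle between the y axis of chock_3 and the y axis of tin_1, either way round below 0.2 rad and angle between the z axis of chock_3 and the z axis of rack, either way round below 0.12 rad)) and ((x of tin_2 in the frame of chock_1 between 0.034 and 0.046 m and y of tin_2 in the frame of chock_1 between -0.042 and 0.042 m and angle between the y axis of chock_1 and the y axis of tin_2, either way round below 0.2 rad and angle between the z axis of chock_1 and the z axis of rack, either way round below 0.12 rad) or (x of tin_2 in the frame of chock_2 between 0.034 and 0.046 m and y of tin_2 in the frame of chock_2 between -0.042 and 0.042 m and angle between the y axis of chock_2 and the y axis of tin_2, either way round below 0.2 rad and angle between the z axis of chock_2 and the z axis of rack, either way round below 0.12 rad) or (x of tin_2 in the frame of chock_3 between 0.034 and 0.046 m and y of tin_2 in the frame of chock_3 between -0.042 and 0.042 m and angle between the y axis of chock_3 and the y axis of tin_2, either way round below 0.2 rad and angle between the z axis of chock_3 and the z axis of rack, either way round below 0.12 rad)) and ((x of tin_3 in the frame of chock_1 between 0.034 and 0.046 m and y of tin_3 in the frame of chock_1 between -0.042 and 0.042 m and angle between the y axis of chock_1 and the y axis of tin_3, either way round below 0.2 rad and angle between the z axis of chock_1 and the z axis of rack, either way round below 0.12 rad) or (x of tin_3 in the frame of chock_2 between 0.034 and 0.046 m and y of tin_3 in the frame of chock_2 between -0.042 and 0.042 m and angle between the y axis of chock_2 and the y axis of tin_3, either way round below 0.2 rad and angle between the z axis of chock_2 and the z axis of rack, either way round below 0.12 rad) or (x of tin_3 in the frame of chock_3 between 0.034 and 0.046 m and y of tin_3 in the frame of chock_3 between -0.042 and 0.042 m and angle between the y axis of chock_3 and the y axis of tin_3, either way round below 0.2 rad and angle between the z axis of chock_3 and the z axis of rack, either way round below 0.12 rad)) and distance of each of tin_1, tin_2, tin_3 from where it was at the start of the episode below 0.025 m and linear speed of each of tin_1, tin_2, tin_3 below 0.01 m/s and x of stop_1 in the frame of basket between -0.09 and 0.09 m and y of stop_1 in the frame of basket between -0.075 and 0.075 m and height (world z) of each of stop_1, stop_2, stop_3, spare_1, spare_2, spare_3 below 0.062 m and linear speed of each of stop_1, stop_2, stop_3, spare_1, spare_2, spare_3 below 0.03 m/s and x of stop_2 in the frame of basket between -0.09 and 0.09 m and y of stop_2 in the frame of basket between -0.075 and 0.075 m and x of stop_3 in the frame of basket between -0.09 and 0.09 m and y of stop_3 in the frame of basket between -0.075 and 0.075 m and x of spare_1 in the frame of basket between -0.09 and 0.09 m and y of spare_1 in the frame of basket between -0.075 and 0.075 m and x of spare_2 in the frame of basket between -0.09 and 0.09 m and y of spare_2 in the frame of basket between -0.075 and 0.075 m and x of spare_3 in the frame of basket between -0.09 and 0.09 m and y of spare_3 in the frame of basket between -0.075 and 0.075 m); the robot touches nothing.
It fails at once if a tin rolls away (more than 45 mm from where it started) (distance of any of tin_1, tin_2, tin_3 from where it was at the start of the episode above 0.045 m).
It fails at once if the tea glass is moved more than 30 mm (distance of tea_glass from where it was at the start of the episode above 0.03 m).
It fails at once if the glass jar is moved more than 30 mm (distance of jar from where it was at the start of the episode above 0.03 m).
It fails at once if the key is moved more than 30 mm (distance of key from where it was at the start of the episode above 0.03 m).
Of spare_1, spare_2, spare_3 only 1 to 3 are there at a start; the rules pass over those that are not, and their reading is None.
At some moment in a run one of spare_1, spare_2, spare_3 may be knocked a few centimetres aside while the robot is not near it.
Once in a run the grip may slacken for a moment while it holds something.
It also fails if it takes over 210 s, if anything falls off the work surface, if the arm or the gripper's body presses on something with over 40 N, if the wrist force passes 120 N, or if a joint passes its speed limit or range.

## Robot

A 6-joint arm with a two-finger parallel gripper is mounted at the origin on the work surface. World frame = base frame: x ahead of the robot, y to its left, z up, the work surface at z = 0. Lengths are in mm, angles in rad, forces in N, time in s.
With the tool pointing down it reaches from about 350 to 775 mm from the base axis. Payload 7.3 kg.
Tool frame: the origin (TCP) lies at the centre of the arm's flange, where the gripper is bolted on; the fingertips stand 178 mm ahead of it and the grasp point (between the pads) lies 159 mm ahead of it; z points along the fingers, y is the direction in which the jaws open and shut (so a half turn about z gives the same grasp; the last joint's range is limited). The gripper opens to 92 mm and grips with 3 to 60 N. Pads are 19 mm wide; open, the fingers measure 130 mm over their backs; the gripper's body (75 mm by 190 mm) begins 47 mm behind the grasp point.
Start: joints at [-1.327, 0.342, 1.524, -0, 1.275, -0.146], TCP at [199.521, -485.612, 404.741] pointing down, gripper open.
Joint ranges: [-2.53, 2.53], [-0.77, 2.02], [0.04, 2.7], [-1, 4.14], [0.28, 2.66], [-3.11, 3.11]. Speed limits (rad/s): [2.57, 2.57, 3.14, 3.14, 3.14, 3.14].

## Interface

Orientations are given as [roll, pitch, yaw] about the fixed x, y, z axes, in that order (R = Rz(yaw) Ry(pitch) Rx(roll)).
In Python, from plant import get_obs, capture, close_job gives the robot as it stands. The module is installed in compiled form; this text tells all that it offers.
- The arm moves only by the shell command python3 -m pendant 'ROWS'. ROWS is JSON, a list of rows, each a list of 3 entries, a list of its own where there are three numbers: the shift along the tool's x, y, z in m, then the turn, a rotation vector about the tool's x, y, z in rad, then the finger opening in m, from 0 to 0.0918. In form: [[[tx, ty, tz], [wx, wy, wz], fingers], ...]. A call has 1 to 10 rows; each row is the pose to reach, as a shift and turn from the pose commanded when the call began, along the tool's axes at that moment; what a row does not reach only later rows make up. A row lasts 1/12 s, in which the tool goes at most 41.7 mm and 7.16 degrees, less where a joint would pass 70% of its speed; a pose out of reach is approached as far as the arm can. A call with a gripper value outside its range is refused whole. The fingers move at their own pace and stop on an object; the grip force is fixed at half the most. Time passes only in rows, so rows that repeat a pose let the fingers close. It gives the time, the measured TCP pose, the force and the opening at its end, in the units of the state.
- get_obs(): the state, without advancing time (a new reading comes with each control period).
- capture(name): name is "scene" or "top"; returns a dict with "color" (420x560x3 uint8, red, green, blue), "mtx" (3x3 intrinsics, pixels), "rvec" (rotation vector, rad) and "tvec" (3), from world to camera coordinates, as OpenCV has them. Camera axes: x right, y down, z forward; pixel columns grow to the right and rows downward; lengths in mm; the calibration is good to about 2 mm. A picture is of the moment at which its call begins. There is no depth.
- close_job(): hands the job in, once; it reports no verdict.
The state is a dict: "time": time; "joint_positions": joint angles; "dq": joint speeds; "tau": joint torques, N m; "tool_pos": TCP position; "tcp_rot": TCP orientation; "contact_force": force on the tool from outside, world axes, zero at the start; "moment": the same for the moment, N m; "grip_width": finger opening in mm.
Only numpy, scipy, OpenCV 4.12 (cv2) and the standard library are available. Lean on these libraries where they do the work, as an engineer would, in place of code of your own. Each camera call takes 0.05 s, during which the arm holds its last target. There are 200 camera calls.

## Working session

There is one attempt and no reset: what is moved stays moved. The work goes in short steps, Python scripts to look and compute and a shell command to move; the robot and the scene stay as the last step left them, time stands still between calls to the robot, and variables do not carry over. Pictures are saved under pics/ and viewed, about 12 in all and at most 16, crops included, and the job is handed in when it is done.

```bash
mkdir -p pics; python3 - <<'E'
from plant import get_obs, capture
import cv2,numpy as np
print(get_obs())
for n in("scene","top"):
    c=capture(n); cv2.imwrite(f"pics/{n}0.png",cv2.cvtColor(c["color"],cv2.COLOR_RGB2BGR)); print(n,c["mtx"],c["rvec"],c["tvec"], -cv2.Rodrigues(np.array(c["rvec"],float))[0].T@np.array(c["tvec"],float).ravel())
E
```

```text
{'time': 0.0, 'joint_positions': array([-1.32697783e+00,  3.42689824e-01,  1.52500666e+00,  1.69348926e-05,
        1.27540056e+00, -1.45994270e-01]), 'dq': array([-0.00079003, -0.00140295, -0.00158577,  0.0013083 ,  0.00067152,
       -0.00015626]), 'tau': array([ 1.71537460e-03, -4.31239343e+01, -2.44223446e+01,  7.21461629e-02,
        5.58827771e-02, -1.23492800e-04]), 'tool_pos': array([ 199.49978197, -485.46863402,  404.0654526 ]), 'tcp_rot': array([-3.14010662e+00, -2.34874999e-04,  3.89807653e-01]), 'contact_force': array([ 0.07887454, -0.46529502,  0.22294926]), 'moment': array([ 0.03109674, -0.0008037 , -0.03720541]), 'grip_width': 91.74607825898475}
scene [[379.86577575   0.         276.85563166]
 [  0.         379.86577575 206.09534023]
 [  0.           0.           1.        ]] [ 1.83060511  1.67838961 -0.69671747] [ -60.60741419 -361.81258526 1287.02999056] [1163.2476126   -32.2031529   660.94307684]
top [[449.11668813   0.         275.3920542 ]
 [  0.         449.11668813 214.03215787]
 [  0.           0.           1.        ]] [ 2.19330407 -2.19059063  0.0964538 ] [ -10.26057521  551.19812638 1037.85880814] [ 474.65575535    6.80565931 1075.04937397]
```

View pics/top0.png

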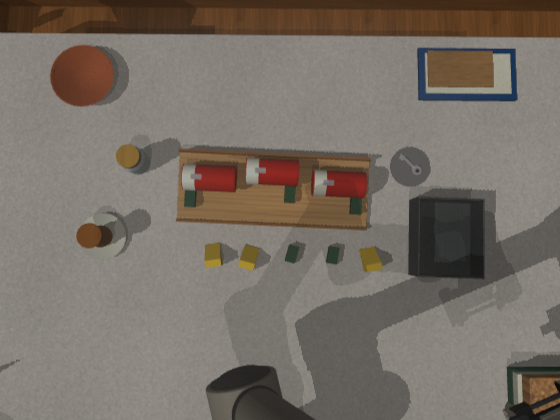

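View pics/scene0.png

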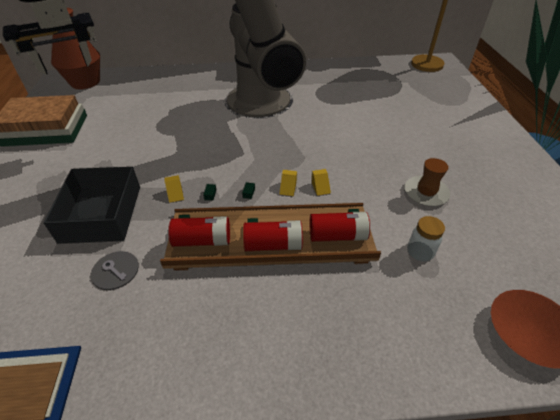

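The top view has +x up and +y to the left. Chocks are at (213,255), (249,257) and (371,259), spares at (292,253) and (333,255), and stops at (190,199), (290,194) and (355,206). The basket is at (447,237). I'll enlarge the middle and measure by masks.

```bash
cat > h.py <<'E'
from plant import get_obs, capture
import cv2,numpy as np
def cap(n,save=None,crop=None,s=4):
    c=capture(n); im=c["color"]
    if save:
        b=cv2.cvtColor(im,cv2.COLOR_RGB2BGR)
        if crop: x0,y0,x1,y1=crop; b=cv2.resize(b[y0:y1,x0:x1],None,fx=s,fy=s,interpolation=cv2.INTER_CUBIC)
        cv2.imwrite("pics/"+save,b)
    return c
def ray(c,uv,z,n=(0,0,1),p0=None):
    "pixel(s) -> world on plane z (mm)"
    R=cv2.Rodrigues(np.array(c["rvec"],float))[0];t=np.array(c["tvec"],float).ravel();C=-R.T@t
    uv=np.atleast_2d(np.array(uv,float));d=np.c_[(uv-c["mtx"][:2,2])/np.diag(c["mtx"])[:2],np.ones(len(uv))]@R
    n=np.array(n,float);p0=np.array([0,0,z]) if p0 is None else np.array(p0)
    return C+d*(((p0-C)@n)/(d@n))[:,None]
def proj(c,P): return cv2.projectPoints(np.atleast_2d(np.array(P,float)),np.array(c["rvec"],float),np.array(c["tvec"],float),np.array(c["mtx"],float),None)[0][:,0]
def mask(c,col):
    h=cv2.cvtColor(c["color"],cv2.COLOR_RGB2HSV).astype(int);H,S,V=h[...,0],h[...,1],h[...,2]
    m={"green":(H>60)&(H<100)&(S>70)&(V<110),"yellow":(H>20)&(H<34)&(S>140)&(V>70),"red":((H<6)|(H>174))&(S>180)&(V>60)}[col]
    return m.astype(np.uint8)
def blobs(m,amin=30):
    cs=cv2.findContours(m,cv2.RETR_EXTERNAL,cv2.CHAIN_APPROX_NONE)[0]
    return [k for k in cs if cv2.contourArea(k)>amin]
E
python3 - <<'E'
from h import *
c=cap("top","mid.png",(170,140,390,280),3.6)
for col,z in(("green",20),("yellow",20),("red",60)):
    for k in blobs(mask(c,col)):
        w=ray(c,k[:,0],z)[:,:2].astype(np.float32); r=cv2.minAreaRect(w)
        print(col,k[:,0].mean(0).round(1),np.round(r[0],1),np.round(r[1],1),round(r[2],1))
E
```

```text
green [509.8 383.7] [ 156.6 -551. ] [18.7 75.7] 82.3
green [537.6 368.8] [ 193.2 -618.9] [98.5  6.8] 89.8
yellow [369.9 259.5] [ 446.2 -232.7] [54.3 43. ] 12.4
yellow [248.3 257.1] [450.4  53.7] [35.9 52.1] 74.1
yellow [212.4 255. ] [456.2 137.2] [53.3 34.9] 0.7
red [344.3 184.3] [ 616.2 -169.4] [88.8 51.8] 87.7
red [212.8 179.4] [625.7 129.6] [45.9 88.8] 0.2
red [277.3 172.8] [641.2 -15.7] [89.6 50.7] 88.1
```

View pics/mid.png

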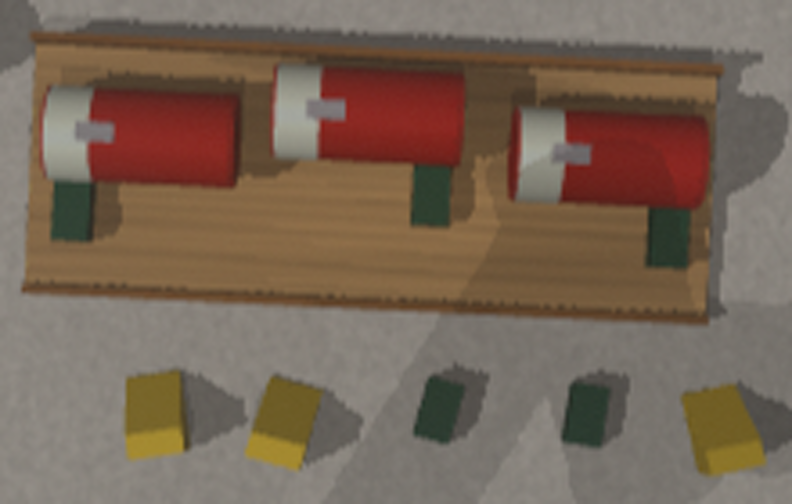

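The bright strip on each chock is its flat top, at the heel and nearest the robot, so all the toes already point roughly up the slope. Next I need the rack pose and a better green mask.

```bash
python3 - <<'E'
from h import *
import re
s=open("h.py").read()
s=s.replace('(H>60)&(H<100)&(S>70)&(V<110)','(H>55)&(H<100)&(S>60)&(V<90)&(V>15)')
open("h.py","w").write(s)
c=cap("top");h=cv2.cvtColor(c["color"],cv2.COLOR_RGB2HSV)
for p in [(190,199),(290,194),(355,206),(292,253),(333,255),(300,265),(350,165)]: print(p,h[p[1],p[0]])
def f(X,Y): return (170+X/3.6,140+Y/3.6)
L=ray(c,[f(22,292),f(708,323)],18);Hh=ray(c,[f(33,33),f(723,66)],40)
print(L.round(1),Hh.round(1))
for a,b in(L,Hh): d=a-b;print("len",np.linalg.norm(d),"yaw deg",np.degrees(np.arctan2(-d[0],d[1])))
cen=(L.mean(0)+Hh.mean(0))/2;print("cen",cen)
b=[(409,198),(484,199),(485,278),(409,275)];print("basket",ray(c,b,70).round(0))
E
```

```text
(190, 199) [66 63 65]
(290, 194) [62 68 60]
(355, 206) [62 60 55]
(292, 253) [65 57 58]
(333, 255) [68 69 59]
(300, 265) [ 15  20 126]
(350, 165) [ 15 118 134]
[[ 534.3  223.6   18. ]
 [ 514.6 -225.2   18. ]] [[ 700.7  214.8   40. ]
 [ 680.8 -232.5   40. ]]
len 449.29263923926993 yaw deg -2.508857817841356
len 447.7937157736739 yaw deg -2.547438669347249
cen [607.60640781  -4.81406366  29.        ]
basket [[ 584. -311.   70.]
 [ 583. -482.   70.]
 [ 405. -478.   70.]
 [ 412. -307.   70.]]
```

```bash
cat >> h.py <<'E'
YAW=np.radians(-2.53); T=np.radians(4)
O=np.array([608.4,-4.8,18.])
Xr=np.array([np.cos(T)*np.cos(YAW),np.cos(T)*np.sin(YAW),np.sin(T)]);Yr=np.array([-np.sin(YAW),np.cos(YAW),0]);N=np.cross(Xr,Yr)
RR=np.c_[Xr,Yr,N]
def rk(c,uv,h): return ((ray(c,uv,0,N,O+h*N)-O)@RR)   # rack coords on plane h above the rack
def chock(c,k,h0=None):
    "origin & yaw: toe end at z=0, heel top at z=40 (rack coords if h0)"
    f=(lambda p,z:rk(c,p,z)) if h0 is not None else (lambda p,z:ray(c,p,z))
    r=cv2.boxPoints(cv2.minAreaRect(k[:,0].astype(np.float32)))
    w=f(r,20); i=np.argsort(w[:,0]); lo,hi=r[i[:2]].mean(0),r[i[2:]].mean(0)
    a,b=f([lo],40)[0],f([hi],0)[0]; m=f([(lo+hi)/2],20)[0]; d=w[i[2:]].mean(0)-w[i[:2]].mean(0)
    return np.r_[((a+b)/2)[:2], m[:2], np.degrees(np.arctan2(d[1],d[0])), np.linalg.norm((b-a)[:2])]
def shift(p,yaw,pitch=0,grasp=True,cur=None):
    "grasp-point target (mm, deg) -> shift in tool axes (m) and rotvec, from the present pose"
    from scipy.spatial.transform import Rotation as R
    o=get_obs() if cur is None else cur
    R0=R.from_euler("xyz",o["tcp_rot"]);R1=R.from_euler("ZY",[yaw,pitch],degrees=True)*R.from_euler("x",np.pi)
    q=np.array(p,float)-159*R1.as_matrix()[:,2]
    return (R0.inv().apply(q-np.array(o["tool_pos"]))/1e3).round(4),(R0.inv()*R1).as_rotvec().round(4)
def rw(p): return O+RR@np.array(p,float)
E
python3 - <<'E'
from h import *
s=open("h.py").read().replace("(S>180)&(V>60)","(S>180)&(V>30)").replace("(S>60)&(V<90)&(V>15)","(S>45)&(V<90)&(V>15)");open("h.py","w").write(s)
E
cat > meas.py <<'E'
from h import *
def run(c):
    for k in blobs(mask(c,"yellow")):
        on=ray(c,k[:,0].mean(0),20)[0]
        if on[0]<505: print("chock",chock(c,k).round(1))
        else: print("chock rack",chock(c,k,0).round(1))
    for k in blobs(mask(c,"green"),60):
        on=ray(c,k[:,0].mean(0),20)[0]
        if on[1]<-290 or abs(on[1])>260: continue
        w=rk(c,k[:,0],20) if on[0]>505 else ray(c,k[:,0],20)
        r=cv2.minAreaRect(w[:,:2].astype(np.float32)); print("green","rack" if on[0]>505 else "world",np.round(r[0],1),np.round(r[1],1),round(r[2],1),"x",w[:,0].min().round(1),w[:,0].max().round(1))
    for k in blobs(mask(c,"red"),300):
        w=rk(c,k[:,0],30)
        if abs(w[:,1].mean())>230 or abs(w[:,0].mean())>90: continue
        r=cv2.minAreaRect(w[:,:2].astype(np.float32)); print("tin red",np.round(r[0],1),np.round(r[1],1),round(r[2],1),"x",w[:,0].min().round(1),w[:,0].max().round(1),"y",w[:,1].min().round(1),w[:,1].max().round(1))
if __name__=="__main__":
    run(cap("top"))
E
python3 meas.py
```

```text
chock [ 446.9 -232.6  446.3 -232.7   12.3   52. ]
chock [450.9  53.6 450.4  53.7 -15.7  50.7]
chock [456.8 137.2 456.2 137.2   0.6  53.1]
green world [ 455.5 -143.8] [24.2 37.3] 77.4 x 436.5 473.9
green world [458.6 -46.9] [22.6 37.2] 74.1 x 438.8 478.5
green rack [ -29.4 -192.7] [32.6 21. ] 2.6 x -46.1 -12.7
green rack [-28.7 193.6] [32.5 20.8] 2.7 x -45.4 -12.0
green rack [ -8.6 -37.8] [32.6 20.9] 2.6 x -25.4 8.1
tin red [  18.8 -166.9] [51.4 91.8] 0.8 x -7.5 44.1 y -212.8 -121.4
tin red [ 17.5 135.9] [90.  46.8] 87.9 x -6.8 40.7 y 91.3 181.1
tin red [37.4 -9.5] [90.7 49.3] 89.5 x 12.7 62.3 y -54.8 35.8
```

The measurements agree with each other:

| Item | Rack x (mm) | Rack y (mm) |
|---|---|---|
| Tin axes (tin_1, tin_2, tin_3) | 22.1, 42.0, 21.5 | 150.6, 5.2, −149.7 |
| Chock targets (tin_1, tin_2, tin_3) | about −18, +1.6, −19 | 138, 18, −137 |

Chock A goes first.

```bash
python3 - <<'E'
from h import *
print(shift((441.7,137,103),0.6))
E
```

```text
(array([ 0.4606, -0.4837,  0.1428]), array([-0.0007,  0.    ,  0.3793]))
```

```bash
python3 -m pendant '[[[0.23,-0.24,0],[0,0,0.38],0.06],[[0.23,-0.24,0],[0,0,0.38],0.06],[[0.23,-0.24,0],[0,0,0.38],0.06],[[0.23,-0.24,0],[0,0,0.38],0.06],[[0.23,-0.24,0],[0,0,0.38],0.06],[[0.23,-0.24,0],[0,0,0.38],0.06],[[0.23,-0.24,0],[0,0,0.38],0.06],[[0.23,-0.24,0],[0,0,0.38],0.06],[[0.23,-0.24,0],[0,0,0.38],0.06],[[0.23,-0.24,0],[0,0,0.38],0.06]]'
python3 - <<'E'
from h import *
print(shift((441.7,137,103),0.6))
E
```

```text
time: 1.08
tool_pos: [321.6, -174.2, 405.0]
tcp_rot: [3.141, -0.0, 0.015]
contact_force: [0.7, -0.2, 0.2]
grip_width: 59.7
(array([ 0.1248, -0.3094,  0.1428]), array([ 0.0006, -0.0005,  0.005 ]))
```

```bash
python3 -m pendant '[[[0.125,-0.309,0.143],[0,0,0.005],0.06],[[0.125,-0.309,0.143],[0,0,0.005],0.06],[[0.125,-0.309,0.143],[0,0,0.005],0.06],[[0.125,-0.309,0.143],[0,0,0.005],0.06],[[0.125,-0.309,0.143],[0,0,0.005],0.06],[[0.125,-0.309,0.143],[0,0,0.005],0.06],[[0.125,-0.309,0.143],[0,0,0.005],0.06],[[0.125,-0.309,0.143],[0,0,0.005],0.06],[[0.125,-0.309,0.143],[0,0,0.005],0.06],[[0.125,-0.309,0.143],[0,0,0.005],0.06]]'
python3 - <<'E'
from h import *
print(shift((441.7,137,23),0.6))
cap("scene","s1.png",(130,100,400,280),2.9)
E
```

```text
time: 1.92
tool_pos: [444.6, 136.0, 259.3]
tcp_rot: [-3.141, 0.002, 0.006]
contact_force: [0.5, -0.9, -0.3]
grip_width: 60.5
(array([-0.0028, -0.001 ,  0.0773]), array([-0.0002,  0.0017, -0.0042]))
```

View pics/s1.png

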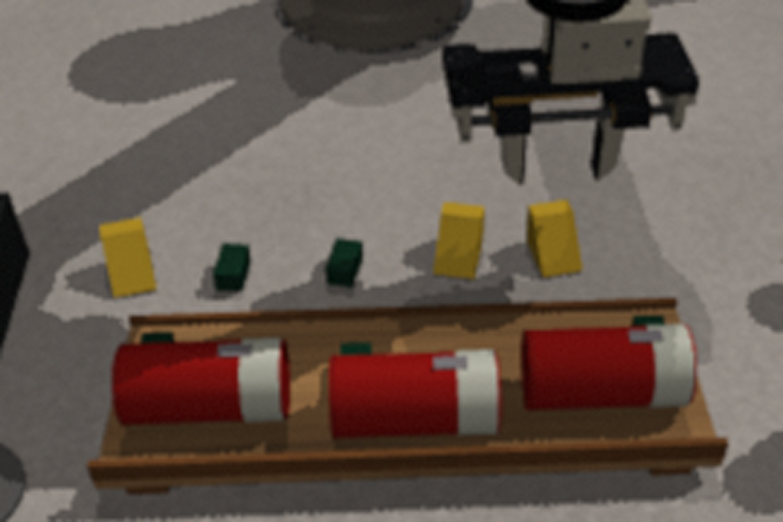

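The gripper stands above chock A, seen in the crop at (555,240) with its bright slope facing the camera. The arm overshot slightly and should settle, so I'll go straight down and close.

```bash
python3 -m pendant '[[[0,0,0.03],[0,0,0],0.06],[[0,0,0.055],[0,0,0],0.06],[[0,0,0.07],[0,0,0],0.06],[[0,0,0.079],[0,0,0],0.06],[[0,0,0.079],[0,0,0],0.06],[[0,0,0.079],[0,0,0],0.06]]'
python3 -m pendant '[[[0,0,0],[0,0,0],0.03],[[0,0,0],[0,0,0],0.03],[[0,0,0],[0,0,0],0.03],[[0,0,0],[0,0,0],0.03],[[0,0,0],[0,0,0],0.03],[[0,0,0],[0,0,0],0.03]]'
python3 - <<'E'
from h import *
print(shift((441.7,137,23),0.6))
E
```

```text
time: 2.47
tool_pos: [443.5, 132.9, 183.1]
tcp_rot: [3.141, -0.0, 0.003]
contact_force: [-0.1, 0.3, 0.4]
grip_width: 60.0
time: 2.97
tool_pos: [443.3, 134.0, 183.4]
tcp_rot: [3.142, -0.001, 0.005]
contact_force: [-0.8, -1.1, 6.5]
grip_width: 37.9
(array([-0.0015, -0.003 ,  0.0014]), array([ 0.    , -0.0014, -0.0054]))
```

```bash
python3 -m pendant '[[[0,0,-0.03],[0,0,0],0.03],[[0,0,-0.06],[0,0,0],0.03],[[0,0,-0.08],[0,0,0],0.03],[[0,0,-0.08],[0,0,0],0.03],[[0,0,-0.08],[0,0,0],0.03]]'
python3 - <<'E'
from h import *
print(shift(rw((-43.7,137.6,75)),-2.53,-4)); print(rw((-43.7,137.6,75)),rw((-43.7,137.6,27.4)))
E
```

```text
time: 3.38
tool_pos: [443.1, 134.1, 263.4]
tcp_rot: [-3.141, -0.002, 0.005]
contact_force: [-0.3, -0.0, -0.2]
grip_width: 37.7
(array([ 0.1115, -0.0007,  0.0153]), array([-0.0019,  0.0674,  0.0492]))
[565.69631363 134.82114302  89.76894587] [569.0134852  134.67457197  42.28489707]
```

```bash
python3 -m pendant '[[[0.03,-0.0007,0.005],[0,0.0674,0.0492],0.03],[[0.06,-0.0007,0.01],[0,0.0674,0.0492],0.03],[[0.09,-0.0007,0.015],[0,0.0674,0.0492],0.03],[[0.1115,-0.0007,0.0153],[0,0.0674,0.0492],0.03],[[0.1115,-0.0007,0.0153],[0,0.0674,0.0492],0.03],[[0.1115,-0.0007,0.0153],[0,0.0674,0.0492],0.03],[[0.1115,-0.0007,0.0153],[0,0.0674,0.0492],0.03],[[0.1115,-0.0007,0.0153],[0,0.0674,0.0492],0.03]]'
python3 - <<'E'
from h import *
print(shift(rw((-43.7,137.6,28)),-2.53,-4))
E
```

```text
time: 4.05
tool_pos: [553.4, 135.3, 246.5]
tcp_rot: [-3.14, -0.065, -0.044]
contact_force: [-0.1, 0.5, -0.0]
grip_width: 36.7
(array([ 0.0016, -0.    ,  0.0452]), array([-0.0012,  0.0051, -0.0001]))
```

```bash
python3 -m pendant '[[[0.001,0,0.025],[0,0.004,0],0.03],[[0.001,0,0.04],[0,0.004,0],0.03],[[0.001,0,0.046],[0,0.004,0],0.03],[[0.001,0,0.046],[0,0.004,0],0.03],[[0.001,0,0.046],[0,0.004,0],0.03],[[0.001,0,0.046],[0,0.004,0],0.03]]'
cat > tcp.py <<'E'
from h import *
from scipy.spatial.transform import Rotation as R
o=get_obs();g=np.array(o["tool_pos"])+159*R.from_euler("xyz",o["tcp_rot"]).as_matrix()[:,2]
print("grasp world",g.round(1),"rack",((g-O)@RR).round(1),"rpy deg",np.degrees(o["tcp_rot"]).round(2),"w",round(o["grip_width"],1),"F",np.round(o["contact_force"],1),"t",o["time"])
E
python3 tcp.py
python3 - <<'E'
from h import *
cap("scene","s2.png",(290,140,430,260),5)
E
```

```text
time: 4.55
tool_pos: [558.8, 135.2, 202.6]
tcp_rot: [-3.14, -0.073, -0.044]
contact_force: [-0.2, 0.1, 0.2]
grip_width: 35.8
grasp world [570.4 135.   44. ] rack [-42.3 138.   29. ] rpy deg [-179.9    -4.18   -2.54] w 35.8 F [-0.2  0.1  0.2] t 4.55
```

View pics/s2.png

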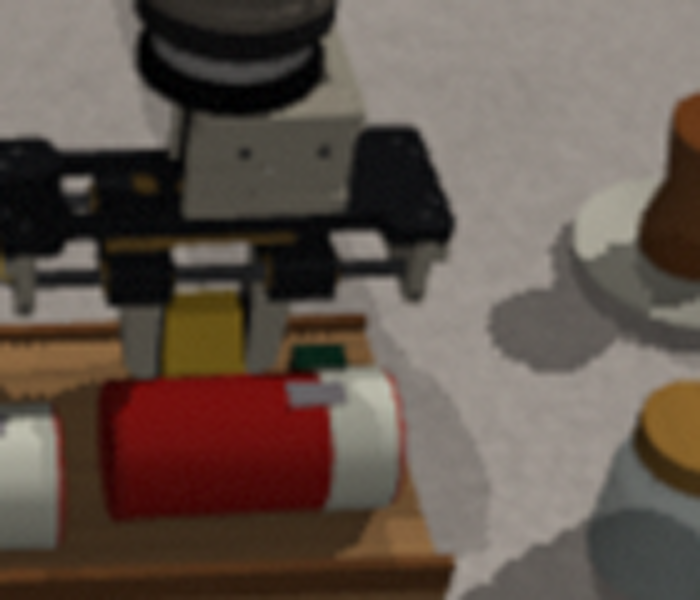

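The chock is held square behind tin_1, in the crop at (205,330), and the left finger clears the stop at (318,357). Next: lower, then slide forward slowly.

```bash
python3 -m pendant '[[[0,0,0.003],[0,-0.003,0],0.03],[[0,0,0.0045],[0,-0.003,0],0.03],[[0,0,0.0045],[0,-0.003,0],0.03],[[0,0,0.0045],[0,-0.003,0],0.03]]'
python3 tcp.py
python3 -m pendant '[[[0.002,0,0],[0,0,0],0.03],[[0.004,0,0],[0,0,0],0.03],[[0.006,0,0],[0,0,0],0.03],[[0.008,0,0],[0,0,0],0.03],[[0.009,0,0],[0,0,0],0.03],[[0.010,0,0],[0,0,0],0.03],[[0.011,0,0],[0,0,0],0.03],[[0.0115,0,0],[0,0,0],0.03],[[0.0115,0,0],[0,0,0],0.03],[[0.0115,0,0],[0,0,0],0.03]]'
python3 tcp.py; python3 meas.py
```

```text
time: 4.93
tool_pos: [559.1, 135.1, 197.7]
tcp_rot: [-3.14, -0.069, -0.044]
contact_force: [0.0, -1.4, 4.9]
grip_width: 36.0
grasp world [570.1 134.9  39.1] rack [-42.8 137.9  24.2] rpy deg [-179.9    -3.97   -2.55] w 36.0 F [ 0.  -1.4  4.9] t 4.9333
time: 5.77
tool_pos: [570.0, 134.7, 198.5]
tcp_rot: [-3.14, -0.068, -0.044]
contact_force: [-4.9, 0.7, 7.4]
grip_width: 36.0
grasp world [580.8 134.5  39.8] rack [-32.1 138.   24.1] rpy deg [-179.9    -3.87   -2.54] w 36.0 F [-4.9  0.7  7.4] t 5.7667
chock [ 446.6 -233.2  446.  -233.4   20.5   53.1]
chock [450.9  53.6 450.4  53.7 -15.7  50.7]
green world [ 455.6 -143.8] [23.2 37.2] 81.4 x 436.5 473.9
green world [458.6 -47.2] [23.2 37.6] 73.8 x 438.8 478.5
green rack [ -29.4 -192.7] [32.6 21. ] 2.6 x -46.2 -12.9
green rack [ -9.6 -41.3] [30.2 14. ] 2.6 x -25.0 5.8
```

```bash
python3 -m pendant '[[[0,0,0],[0,0,0],0.041],[[0,0,0],[0,0,0],0.041],[[0,0,0],[0,0,0],0.041],[[0,0,-0.005],[0,0,0],0.042],[[0,0,-0.015],[0,0,0],0.042],[[0,0,-0.04],[0,0,0],0.042],[[0,0,-0.08],[0,0,0],0.06],[[0,0,-0.08],[0,0,0],0.06],[[0,0,-0.08],[0,0,0],0.06]]'
python3 - <<'E'
from h import *
y=-15.7
p=np.array([451.3,53.6])-14.5*np.array([np.cos(np.radians(y)),np.sin(np.radians(y))])
print(p,shift((*p,100),y))
E
```

```text
time: 6.57
tool_pos: [565.6, 134.8, 281.0]
tcp_rot: [-3.139, -0.075, -0.044]
contact_force: [0.3, 0.1, -0.5]
grip_width: 57.1
[437.34096968  57.52370647] (array([-0.126 ,  0.0829,  0.0124]), array([-0.0111, -0.0741,  0.2296]))
```

```bash
python3 -m pendant '[[[-0.126,0.083,0.012],[-0.011,-0.074,0.23],0.06],[[-0.126,0.083,0.012],[-0.011,-0.074,0.23],0.06],[[-0.126,0.083,0.012],[-0.011,-0.074,0.23],0.06],[[-0.126,0.083,0.012],[-0.011,-0.074,0.23],0.06],[[-0.126,0.083,0.012],[-0.011,-0.074,0.23],0.06],[[-0.126,0.083,0.012],[-0.011,-0.074,0.23],0.06],[[-0.126,0.083,0.012],[-0.011,-0.074,0.23],0.06],[[-0.126,0.083,0.012],[-0.011,-0.074,0.23],0.06]]'
python3 tcp.py; python3 - <<'E'
from h import *
print(shift((437.3,57.5,24),-15.7))
cap("top","t2.png",(170,140,390,280),3.6)
E
python3 meas.py
```

```text
time: 7.23
tool_pos: [437.5, 57.6, 257.1]
tcp_rot: [3.14, 0.005, -0.274]
contact_force: [-0.0, -0.1, 0.1]
grip_width: 60.0
grasp world [436.7  57.5  98.1] rack [-168.3   54.7   92. ] rpy deg [179.89   0.27 -15.71] w 60.0 F [-0.  -0.1  0.1] t 7.2333
(array([0.0002, 0.    , 0.0741]), array([ 0.0019,  0.0047, -0.0002]))
chock [ 446.8 -232.8  446.2 -232.9   11.8   52.1]
chock rack [-28.1 139.1 -28.5 139.1   2.6  38.9]
green world [ 455.1 -143.9] [21.6 36.5] 80.0 x 436.5 473.9
green world [458.9 -47.4] [22.2 37.3] 75.8 x 438.8 478.5
green rack [ -29.5 -191.5] [32.6 18.7] 2.6 x -45.9 -12.8
green rack [-27.5 193.6] [34.8 20.8] 2.7 x -45.4 -10.4
green rack [ -8.6 -37.8] [32.6 20.9] 2.6 x -25.4 8.1
tin red [  17.  -165.8] [87.8 51.3] 88.6 x -7.5 43.6 y -210.0 -121.4
tin red [ 17.3 136.5] [46.  89.5] 2.7 x -5.8 41.3 y 90.8 181.9
tin red [37.8 -9.4] [90.8 49.7] 88.9 x 12.2 62.5 y -54.8 35.8
```

View pics/t2.png

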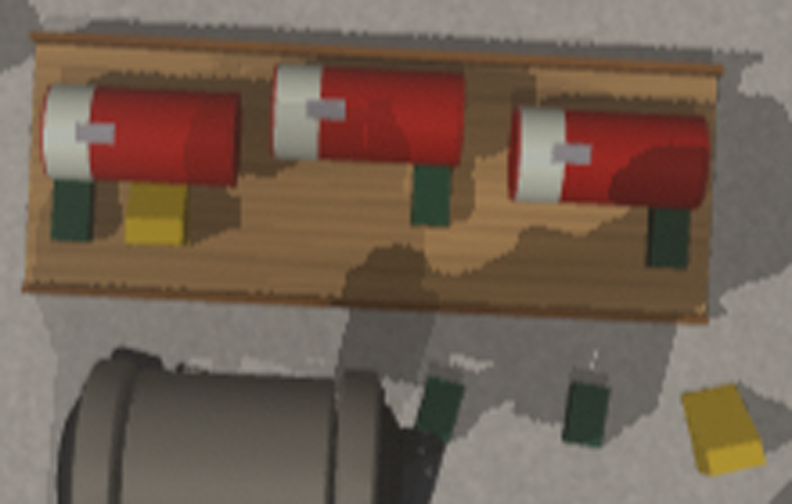

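Chock A sits under tin_1, in the crop at (155,215) beside the stop at (72,210). The tin rolled up about 1 mm, so they are in contact. Chock B is next.

```bash
python3 -m pendant '[[[0,0,0.03],[0,0.004,0],0.06],[[0,0,0.055],[0,0.004,0],0.06],[[0,0,0.07],[0,0.004,0],0.06],[[0,0,0.075],[0,0.004,0],0.06],[[0,0,0.075],[0,0.004,0],0.06],[[0,0,0.075],[0,0.004,0],0.06]]'
python3 -m pendant '[[[0,0,0],[0,0,0],0.03],[[0,0,0],[0,0,0],0.03],[[0,0,0],[0,0,0],0.03],[[0,0,0],[0,0,0],0.03],[[0,0,0],[0,0,0],0.03],[[0,0,0],[0,0,0],0.03],[[0,0,0],[0,0,0],0.03]]'
python3 tcp.py
python3 -m pendant '[[[0,0,-0.03],[0,0,0],0.03],[[0,0,-0.06],[0,0,0],0.03],[[0,0,-0.08],[0,0,0],0.03],[[0,0,-0.08],[0,0,0],0.03],[[0,0,-0.08],[0,0,0],0.03]]'
python3 - <<'E'
from h import *
print(shift(rw((1.6-14-12,18.2,75)),-2.53,-4))
E
```

```text
time: 7.83
tool_pos: [436.5, 57.5, 182.2]
tcp_rot: [3.139, 0.002, -0.274]
contact_force: [0.1, 0.5, 0.2]
grip_width: 60.0
time: 8.42
tool_pos: [436.2, 57.3, 182.5]
tcp_rot: [3.14, 0.001, -0.275]
contact_force: [-1.4, 0.3, 6.6]
grip_width: 35.5
grasp world [436.   57.   23.5] rack [-174.2   54.2   17.7] rpy deg [ 1.7989e+02  4.0000e-02 -1.5730e+01] w 35.5 F [-1.4  0.3  6.6] t 8.4167
time: 8.83
tool_pos: [436.3, 57.5, 262.6]
tcp_rot: [3.14, -0.0, -0.275]
contact_force: [-0.1, 0.4, -1.6]
grip_width: 35.9
(array([0.1388, 0.0048, 0.0129]), array([ 0.0098,  0.0693, -0.2302]))
```

```bash
python3 -m pendant '[[[0.035,0.0048,0.005],[0.01,0.0693,-0.23],0.03],[[0.07,0.0048,0.01],[0.01,0.0693,-0.23],0.03],[[0.1,0.0048,0.013],[0.01,0.0693,-0.23],0.03],[[0.125,0.0048,0.013],[0.01,0.0693,-0.23],0.03],[[0.139,0.0048,0.013],[0.01,0.0693,-0.23],0.03],[[0.139,0.0048,0.013],[0.01,0.0693,-0.23],0.03],[[0.139,0.0048,0.013],[0.01,0.0693,-0.23],0.03],[[0.139,0.0048,0.013],[0.01,0.0693,-0.23],0.03]]'
python3 - <<'E'
from h import *
print(shift(rw((1.6-15.5-10,18.2,26)),-2.53,-4))
E
```

```text
time: 9.5
tool_pos: [567.3, 15.5, 247.3]
tcp_rot: [-3.141, -0.064, -0.044]
contact_force: [-0.1, -0.2, -0.9]
grip_width: 36.0
(array([0.0022, 0.0003, 0.0466]), array([-0.0005,  0.006 , -0.0001]))
```

```bash
python3 -m pendant '[[[0.001,0,0.025],[0,0.001,0],0.03],[[0.001,0,0.04],[0,0.001,0],0.03],[[0.001,0,0.047],[0,0.001,0],0.03],[[0.001,0,0.048],[0,0.001,0],0.03],[[0.001,0,0.0485],[0,0.001,0],0.03],[[0.001,0,0.0485],[0,0.001,0],0.03]]'
python3 tcp.py;  python3 meas.py | grep rack
```

```text
time: 10.0
tool_pos: [572.9, 15.1, 201.1]
tcp_rot: [-3.141, -0.069, -0.044]
contact_force: [0.1, -0.3, -0.7]
grip_width: 35.9
grasp world [583.9  14.7  42.5] rack [-23.6  18.4  26.2] rpy deg [-179.99   -3.97   -2.53] w 35.9 F [ 0.1 -0.3 -0.7] t 10.0
chock rack [-28.2 141.4 -28.6 141.4   2.6  38.9]
green rack [ -28.3 -192.7] [35. 21.] 2.6 x -46.2 -10.9
green rack [-28.7 193.6] [37.1 20.8] 2.7 x -47.2 -10.4
```

```bash
python3 -m pendant '[[[0,0,0.002],[0,0,0],0.03],[[0,0,0.003],[0,0,0],0.03],[[0,0,0.003],[0,0,0],0.03]]'
python3 -m pendant '[[[0.002,0,0],[0,0,0],0.03],[[0.004,0,0],[0,0,0],0.03],[[0.006,0,0],[0,0,0],0.03],[[0.008,0,0],[0,0,0],0.03],[[0.009,0,0],[0,0,0],0.03],[[0.010,0,0],[0,0,0],0.03],[[0.011,0,0],[0,0,0],0.03],[[0.011,0,0],[0,0,0],0.03],[[0.011,0,0],[0,0,0],0.03]]'
python3 tcp.py
python3 -m pendant '[[[0,0,0],[0,0,0],0.041],[[0,0,0],[0,0,0],0.041],[[0,0,0],[0,0,0],0.041],[[0,0,-0.005],[0,0,0],0.042],[[0,0,-0.015],[0,0,0],0.042],[[0,0,-0.04],[0,0,0],0.042],[[0,0,-0.08],[0,0,0],0.06],[[0,0,-0.08],[0,0,0],0.06],[[0,0,-0.08],[0,0,0],0.06]]'
python3 - <<'E'
from h import *
y=12.2
p=np.array([447.2,-232.7])-14.5*np.array([np.cos(np.radians(y)),np.sin(np.radians(y))])
print(p,shift((*p,100),y))
E
```

```text
time: 10.3
tool_pos: [573.4, 14.9, 199.1]
tcp_rot: [-3.142, -0.071, -0.044]
contact_force: [-2.4, -0.0, 9.4]
grip_width: 35.6
time: 11.05
tool_pos: [582.8, 14.6, 199.6]
tcp_rot: [-3.141, -0.065, -0.044]
contact_force: [-9.8, -0.4, 13.7]
grip_width: 35.7
grasp world [593.1  14.2  40.9] rack [-14.5  18.3  24. ] rpy deg [-179.99   -3.72   -2.53] w 35.7 F [-9.8 -0.4 13.7] t 11.05
time: 11.8
tool_pos: [579.3, 14.6, 281.3]
tcp_rot: [3.141, -0.075, -0.044]
contact_force: [0.4, 0.2, -0.7]
grip_width: 56.9
[ 433.02746953 -235.76420955] (array([-0.1363,  0.2566,  0.0121]), array([ 0.0098, -0.0745, -0.2571]))
```

```bash
python3 -m pendant '[[[-0.136,0.257,0.012],[0.01,-0.0745,-0.257],0.06],[[-0.136,0.257,0.012],[0.01,-0.0745,-0.257],0.06],[[-0.136,0.257,0.012],[0.01,-0.0745,-0.257],0.06],[[-0.136,0.257,0.012],[0.01,-0.0745,-0.257],0.06],[[-0.136,0.257,0.012],[0.01,-0.0745,-0.257],0.06],[[-0.136,0.257,0.012],[0.01,-0.0745,-0.257],0.06],[[-0.136,0.257,0.012],[0.01,-0.0745,-0.257],0.06],[[-0.136,0.257,0.012],[0.01,-0.0745,-0.257],0.06],[[-0.136,0.257,0.012],[0.01,-0.0745,-0.257],0.06],[[-0.136,0.257,0.012],[0.01,-0.0745,-0.257],0.06]]'
python3 tcp.py; python3 meas.py; python3 - <<'E'
from h import *
print(shift((433,-235.8,24),12.2))
E
```

```text
time: 12.63
tool_pos: [432.4, -235.9, 256.2]
tcp_rot: [-3.138, 0.007, 0.212]
contact_force: [0.5, 0.3, -0.6]
grip_width: 60.1
grasp world [ 431.3 -235.6   97.2] rack [-160.8 -238.4   90.6] rpy deg [-179.81    0.38   12.12] w 60.1 F [ 0.5  0.3 -0.6] t 12.6333
chock [ 464.7 -227.2  464.5 -227.2   -0.8   20.5]
chock rack [-28.1 139.1 -28.5 139.1   2.6  38.9]
chock rack [-3.9 18.3 -4.3 18.3  2.6 39.4]
green world [ 455.7 -143.3] [23.9 37.1] 82.3 x 436.5 473.9
green world [458.6 -47.2] [23.2 37.6] 73.8 x 438.8 478.5
green rack [ -29.4 -192.7] [32.6 21. ] 2.6 x -46.2 -12.7
green rack [-28.7 193.6] [37.1 20.8] 2.7 x -46.9 -10.2
green rack [ -7.5 -37.7] [34.9 20.9] 2.6 x -25.4 10.2
tin red [  17.5 -166. ] [88.6 50.5] 89.1 x -7.2 43.4 y -210.4 -121.4
tin red [ 16.2 136.4] [48.3 89.5] 2.7 x -6.9 41.5 y 90.7 181.9
tin red [41.5 -9.7] [48.4 89.8] 2.6 x 18.2 66.9 y -54.3 35.4
(array([0.0005, 0.0008, 0.0733]), array([-0.0031,  0.0064,  0.0003]))
```

```bash
python3 -m pendant '[[[0,0,0.03],[0,0.003,0],0.06],[[0,0,0.055],[0,0.003,0],0.06],[[0,0,0.07],[0,0.003,0],0.06],[[0,0,0.074],[0,0.003,0],0.06],[[0,0,0.074],[0,0.003,0],0.06],[[0,0,0.074],[0,0.003,0],0.06]]'
python3 -m pendant '[[[0,0,0],[0,0,0],0.03],[[0,0,0],[0,0,0],0.03],[[0,0,0],[0,0,0],0.03],[[0,0,0],[0,0,0],0.03],[[0,0,0],[0,0,0],0.03],[[0,0,0],[0,0,0],0.03],[[0,0,0],[0,0,0],0.03]]'
python3 tcp.py
python3 -m pendant '[[[0,0,-0.03],[0,0,0],0.03],[[0,0,-0.06],[0,0,0],0.03],[[0,0,-0.08],[0,0,0],0.03],[[0,0,-0.08],[0,0,0],0.03],[[0,0,-0.08],[0,0,0],0.03]]'
python3 - <<'E'
from h import *
print(shift(rw((-18.9-16.5-10,-136.7,75)),-2.53,-4))
E
```

```text
time: 13.18
tool_pos: [432.8, -235.3, 183.1]
tcp_rot: [-3.14, 0.003, 0.214]
contact_force: [0.1, -0.3, -0.3]
grip_width: 60.0
time: 13.77
tool_pos: [432.2, -236.2, 183.2]
tcp_rot: [-3.14, 0.002, 0.213]
contact_force: [-0.4, 1.9, 6.0]
grip_width: 35.5
grasp world [ 431.7 -236.    24.2] rack [-165.4 -238.8   17.8] rpy deg [-1.7991e+02  1.4000e-01  1.2180e+01] w 35.5 F [-0.4  1.9  6. ] t 13.7667
time: 14.18
tool_pos: [432.4, -236.2, 263.2]
tcp_rot: [-3.141, 0.002, 0.213]
contact_force: [0.9, -0.2, -1.6]
grip_width: 35.9
(array([ 0.1266, -0.0725,  0.0148]), array([-0.0093,  0.0712,  0.2567]))
```

```bash
python3 -m pendant '[[[0.03,-0.02,0.005],[-0.0093,0.07,0.257],0.03],[[0.06,-0.04,0.01],[-0.0093,0.07,0.257],0.03],[[0.09,-0.055,0.014],[-0.0093,0.07,0.257],0.03],[[0.115,-0.065,0.0148],[-0.0093,0.07,0.257],0.03],[[0.1265,-0.0725,0.0148],[-0.0093,0.07,0.257],0.03],[[0.1265,-0.0725,0.0148],[-0.0093,0.07,0.257],0.03],[[0.1265,-0.0725,0.0148],[-0.0093,0.07,0.257],0.03],[[0.1265,-0.0725,0.0148],[-0.0093,0.07,0.257],0.03]]'
python3 -m pendant '[[[0.001,0,0.025],[0,0.001,0],0.03],[[0.001,0,0.04],[0,0.001,0],0.03],[[0.001,0,0.046],[0,0.001,0],0.03],[[0.001,0,0.047],[0,0.001,0],0.03],[[0.001,0,0.047],[0,0.001,0],0.03],[[0.001,0,0.047],[0,0.001,0],0.03]]'
python3 tcp.py; python3 meas.py | grep -E "rack|tin"
```

```text
time: 14.85
tool_pos: [539.7, -138.8, 246.3]
tcp_rot: [-3.14, -0.064, -0.045]
contact_force: [0.7, -0.2, -0.7]
grip_width: 35.9
time: 15.35
tool_pos: [544.8, -139.2, 201.5]
tcp_rot: [-3.141, -0.069, -0.045]
contact_force: [0.7, 0.1, -0.2]
grip_width: 35.7
grasp world [ 555.7 -139.6   42.9] rack [ -44.8 -136.9   28.1] rpy deg [-179.96   -3.95   -2.58] w 35.7 F [ 0.7  0.1 -0.2] t 15.35
chock rack [-28.1 139.1 -28.5 139.1   2.6  38.9]
chock rack [-3.9 18.3 -4.3 18.3  2.6 39.4]
green rack [-28.7 193.6] [37.1 20.8] 2.7 x -46.9 -10.4
green rack [ -7.5 -37.7] [34.9 20.9] 2.6 x -25.4 10.2
tin red [ 18.4 136. ] [88.6 46. ] 86.9 x -5.2 40.9 y 91.7 180.9
tin red [40.3 -9.7] [46.1 89.8] 2.6 x 18.2 64.2 y -54.6 35.4
```

```bash
python3 -m pendant '[[[0,0,0.003],[0,0,0],0.03],[[0,0,0.004],[0,0,0],0.03],[[0,0,0.004],[0,0,0],0.03]]'
python3 -m pendant '[[[0.002,0,0],[0,0,0],0.03],[[0.004,0,0],[0,0,0],0.03],[[0.006,0,0],[0,0,0],0.03],[[0.008,0,0],[0,0,0],0.03],[[0.009,0,0],[0,0,0],0.03],[[0.010,0,0],[0,0,0],0.03],[[0.010,0,0],[0,0,0],0.03],[[0.010,0,0],[0,0,0],0.03]]'
python3 tcp.py
python3 -m pendant '[[[0,0,0],[0,0,0],0.041],[[0,0,0],[0,0,0],0.041],[[0,0,0],[0,0,0],0.041],[[0,0,-0.005],[0,0,0],0.042],[[0,0,-0.015],[0,0,0],0.042],[[0,0,-0.04],[0,0,0],0.042],[[0,0,-0.08],[0,0,0],0.06],[[-0.1,0,-0.08],[0,0,0],0.06],[[-0.1,0,-0.08],[0,0,0],0.06],[[-0.1,0,-0.08],[0,0,0],0.06]]'
python3 meas.py
python3 - <<'E'
from h import *
cap("top","t3.png",(170,140,390,280),3.6)
print(np.c_[[proj(cap("scene"),rw(p))[0] for p in [(-80,137,30),(-80,-137,30)]]])
E
```

```text
time: 15.65
tool_pos: [545.1, -138.7, 197.0]
tcp_rot: [-3.141, -0.068, -0.044]
contact_force: [-0.8, -0.1, -0.1]
grip_width: 35.9
time: 16.32
tool_pos: [555.1, -139.1, 197.6]
tcp_rot: [-3.141, -0.068, -0.044]
contact_force: [-1.3, 1.2, 1.2]
grip_width: 35.8
grasp world [ 565.9 -139.4   38.9] rack [ -34.9 -136.4   23.4] rpy deg [-179.94   -3.91   -2.55] w 35.8 F [-1.3  1.2  1.2] t 16.3167
time: 17.15
tool_pos: [445.9, -133.4, 271.1]
tcp_rot: [-3.14, -0.065, -0.044]
contact_force: [0.1, 0.5, -0.4]
grip_width: 59.2
chock rack [ -22.4 -136.3  -22.7 -136.3    2.6   38.8]
chock rack [-28.1 139.1 -28.5 139.1   2.6  38.9]
chock rack [-3.9 18.3 -4.3 18.3  2.6 39.4]
green world [460.1 -40.3] [14.5 37.6] 85.8 x 441.1 478.5
green rack [ -25.9 -192.6] [30.3 21. ] 2.6 x -41.6 -10.3
green rack [-28.7 193.6] [37.1 20.8] 2.7 x -47.2 -10.2
green rack [ -7.5 -37.7] [34.9 20.9] 2.6 x -25.4 10.2
tin red [  24.4 -165.5] [49.4 89. ] 0.4 x -0.6 48.9 y -209.9 -121.1
tin red [ 18.5 136.9] [90.7 45. ] 88.8 x -4.5 40.8 y 91.6 181.9
tin red [41.6 -9.8] [90.5 48.7] 89.7 x 17.2 66.1 y -55.0 35.4
[[327.53791421 196.3163785 ]
 [210.3485491  200.1481276 ]]
```

View pics/t3.png

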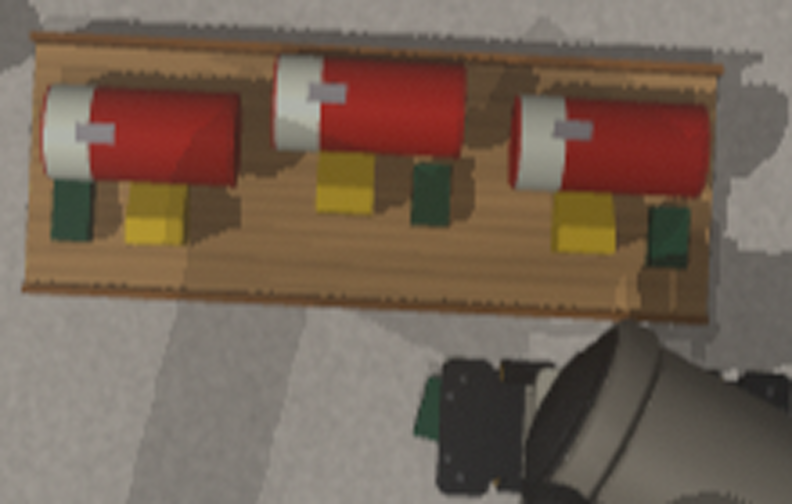

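All three chocks are snug, in the crop at (155,215), (345,183) and (585,222), each 41–42 mm from its tin axis by measurement. Tins 2 and 3 rolled up about 4–6 mm, within tolerance, and all the stops are still in place. Now the marble, starting with stop_3.

```bash
python3 - <<'E'
from h import *
print(shift(rw((-30,-192.7,75)),-2.53,-4))
E
```

```text
(array([0.1041, 0.0557, 0.0298]), array([ 0.0001, -0.0008, -0.0008]))
```

```bash
python3 -m pendant '[[[0.03,0.0557,0],[0,0,0],0.031],[[0.06,0.0557,0.01],[0,0,0],0.031],[[0.09,0.0557,0.02],[0,0,0],0.031],[[0.104,0.0557,0.03],[0,0,0],0.031],[[0.104,0.0557,0.03],[0,0,0],0.031],[[0.104,0.0557,0.03],[0,0,0],0.031],[[0.104,0.0557,0.03],[0,0,0],0.031],[[0.104,0.0557,0.03],[0,0,0],0.031]]'
python3 tcp.py
python3 - <<'E'
from h import *
print(shift(rw((-30,-192.7,21)),-2.53,-4))
E
```

```text
time: 18.02
tool_pos: [552.7, -194.7, 248.1]
tcp_rot: [-3.141, -0.068, -0.044]
contact_force: [-0.2, -0.7, 0.1]
grip_width: 31.0
grasp world [ 563.5 -195.    89.4] rack [ -31.4 -192.    73.8] rpy deg [-179.95   -3.89   -2.53] w 31.0 F [-0.2 -0.7  0.1] t 18.0167
(array([0.0012, 0.0006, 0.0528]), array([-0.0009,  0.0018, -0.0001]))
```

```bash
python3 -m pendant '[[[0.001,0,0.025],[0,0,0],0.031],[[0.001,0,0.042],[0,0,0],0.031],[[0.001,0,0.051],[0,0,0],0.031],[[0.001,0,0.053],[0,0,0],0.031],[[0.001,0,0.053],[0,0,0],0.031],[[0.001,0,0.053],[0,0,0],0.02],[[0.001,0,0.053],[0,0,0],0.02],[[0.001,0,0.053],[0,0,0],0.02],[[0.001,0,0.053],[0,0,0],0.02]]'
python3 tcp.py
python3 -m pendant '[[[-0.003,0,-0.01],[0,0,0],0.02],[[-0.02,0,-0.04],[0,0,0],0.02],[[-0.04,0,-0.08],[0,0,0],0.02],[[-0.06,0,-0.1],[0,0,0],0.02],[[-0.06,0,-0.1],[0,0,0],0.02],[[-0.06,0,-0.1],[0,0,0],0.02]]'
python3 - <<'E'
from h import *
print(shift((555,-406,110),0), shift((555,-406,36),0))
E
python3 meas.py
```

```text
time: 18.77
tool_pos: [558.0, -195.2, 196.0]
tcp_rot: [-3.141, -0.07, -0.044]
contact_force: [-1.2, 0.8, 5.3]
grip_width: 23.8
grasp world [ 569.1 -195.6   37.4] rack [ -29.4 -192.4   21.5] rpy deg [-179.99   -4.     -2.54] w 23.8 F [-1.2  0.8  5.3] t 18.7667
time: 19.27
tool_pos: [490.6, -192.2, 292.3]
tcp_rot: [3.141, -0.071, -0.045]
contact_force: [1.1, 0.2, -0.8]
grip_width: 23.7
(array([0.0722, 0.2106, 0.0286]), array([ 0.002 , -0.0708, -0.0452])) (array([0.0669, 0.2106, 0.1024]), array([ 0.002 , -0.0708, -0.0452]))
chock rack [ -22.4 -136.3  -22.7 -136.3    2.6   38.8]
chock rack [-28.1 139.1 -28.5 139.1   2.6  38.9]
chock rack [-3.9 18.3 -4.3 18.3  2.6 39.4]
green world [ 452.8 -142.9] [24.2 31.8] 81.3 x 436.5 466.8
green world [458.6 -47.2] [23.2 37.6] 73.8 x 438.8 478.5
green rack [-28.7 193.6] [37.1 20.8] 2.7 x -47.2 -10.2
green rack [ -7.5 -37.7] [34.9 20.9] 2.6 x -25.4 10.2
tin red [  25.6 -166.9] [51.9 91.6] 0.2 x -0.5 51.5 y -212.7 -121.1
tin red [ 16.2 136.4] [48.3 89.5] 2.7 x -6.9 42.0 y 91.6 181.9
tin red [43.  -9.8] [90.4 49.2] 89.5 x 18.2 67.6 y -54.9 35.4
```

```bash
python3 -m pendant '[[[0.0722,0.21,0.015],[0,-0.071,-0.045],0.02],[[0.0722,0.21,0.015],[0,-0.071,-0.045],0.02],[[0.0722,0.21,0.015],[0,-0.071,-0.045],0.02],[[0.0722,0.21,0.015],[0,-0.071,-0.045],0.02],[[0.0722,0.21,0.015],[0,-0.071,-0.045],0.02],[[0.0722,0.21,0.0286],[0,-0.071,-0.045],0.02],[[0.0722,0.21,0.0286],[0,-0.071,-0.045],0.02],[[0.0722,0.21,0.0286],[0,-0.071,-0.045],0.02]]'
python3 tcp.py
python3 -m pendant '[[[0,0,0.03],[0,0,0],0.02],[[0,0,0.06],[0,0,0],0.02],[[0,0,0.072],[0,0,0],0.02],[[0,0,0.072],[0,0,0],0.02],[[0,0,0.072],[0,0,0],0.04],[[0,0,0.072],[0,0,0],0.04],[[0,0,0.06],[0,0,0],0.04],[[0,0,0.03],[0,0,0],0.04],[[0,0,-0.01],[0,0,0],0.04],[[0,0,-0.01],[0,0,0],0.04]]'
python3 - <<'E'
from h import *
cap("top","b1.png",(395,185,495,285),5)
# spare near -143
print(shift((454.5,-143.5,90),-9))
E
```

```text
time: 19.98
tool_pos: [555.6, -405.6, 263.0]
tcp_rot: [-3.138, 0.007, -0.0]
contact_force: [0.2, 0.5, -0.6]
grip_width: 23.7
grasp world [ 554.5 -405.1  104. ] rack [ -30.1 -402.3   88.3] rpy deg [-1.798e+02  4.000e-01 -3.000e-02] w 23.7 F [ 0.2  0.5 -0.6] t 19.9833
time: 20.82
tool_pos: [557.3, -406.4, 288.2]
tcp_rot: [3.13, -0.01, 0.001]
contact_force: [1.2, -0.9, 2.5]
grip_width: 40.0
(array([-0.1024, -0.263 ,  0.0327]), array([ 0.0091, -0.0079,  0.1577]))
```

View pics/b1.png

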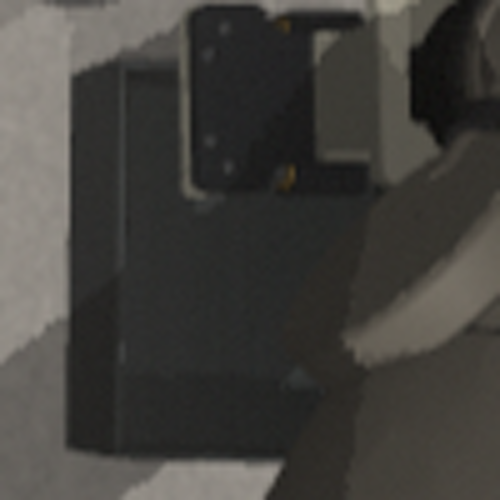

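The picture shows the rim's left edge at crop x≈120, which puts the basket's centre at y≈−388, so I'll drop there from now on. The dropped piece is hidden by the gripper. The spare near y=−143 is next.

```bash
python3 -m pendant '[[[-0.1024,-0.263,0],[0.009,-0.008,0.16],0.045],[[-0.1024,-0.263,0],[0.009,-0.008,0.16],0.045],[[-0.1024,-0.263,0],[0.009,-0.008,0.16],0.045],[[-0.1024,-0.263,0],[0.009,-0.008,0.16],0.045],[[-0.1024,-0.263,0],[0.009,-0.008,0.16],0.045],[[-0.1024,-0.263,0],[0.009,-0.008,0.16],0.045],[[-0.1024,-0.263,0.03],[0.009,-0.008,0.16],0.045],[[-0.1024,-0.263,0.03],[0.009,-0.008,0.16],0.045],[[-0.1024,-0.263,0.03],[0.009,-0.008,0.16],0.045],[[-0.1024,-0.263,0.03],[0.009,-0.008,0.16],0.045]]'
python3 tcp.py
python3 - <<'E'
from h import *
print(shift((454.5,-143.5,21),-10))
c=cap("scene");
for k in blobs(mask(c,"green"),20):
    u=k[:,0].mean(0); w=ray(c,u,12)[0]
    if w[0]<520 and abs(w[1])<290: print(u,w.round(0))
E
python3 meas.py | grep green
```

```text
time: 21.7
tool_pos: [453.8, -142.7, 247.9]
tcp_rot: [-3.135, 0.009, -0.159]
contact_force: [-0.4, -1.4, -0.0]
grip_width: 45.1
grasp world [ 452.5 -141.5   88.9] rack [-144.4 -143.4   81.2] rpy deg [-179.63    0.53   -9.1 ] w 45.1 F [-0.4 -1.4 -0. ] t 21.7
(array([0.0014, 0.0011, 0.0679]), array([-0.0064,  0.0093,  0.0156]))
[209.46511628 191.69767442] [ 458. -147.   12.]
[248.27906977 190.18604651] [462. -50.  12.]
green world [458.8 -46.9] [22.8 37.6] 74.6 x 438.8 478.5
green rack [-28.7 193.6] [37.1 20.8] 2.7 x -46.9 -10.2
green rack [ -7.5 -37.7] [34.9 20.9] 2.6 x -25.4 10.2
```

Both spares are where they were. Grab this one and carry it to the basket.

```bash
python3 -m pendant '[[[0.001,0.001,0.03],[-0.006,0.008,0.016],0.045],[[0.001,0.001,0.055],[-0.006,0.008,0.016],0.045],[[0.001,0.001,0.067],[-0.006,0.008,0.016],0.045],[[0.001,0.001,0.068],[-0.006,0.008,0.016],0.045],[[0.001,0.001,0.068],[-0.006,0.008,0.016],0.045],[[0.001,0.001,0.068],[-0.006,0.008,0.016],0.02],[[0.001,0.001,0.068],[-0.006,0.008,0.016],0.02],[[0.001,0.001,0.068],[-0.006,0.008,0.016],0.02],[[0.001,0.001,0.068],[-0.006,0.008,0.016],0.02],[[0.001,0.001,0.068],[-0.006,0.008,0.016],0.02]]'
python3 tcp.py
python3 -m pendant '[[[0,0,-0.03],[0,0,0],0.02],[[0,0,-0.06],[0,0,0],0.02],[[0,0,-0.09],[0,0,0],0.02],[[0,0,-0.1],[0,0,0],0.02],[[0,0,-0.1],[0,0,0],0.02]]'
python3 - <<'E'
from h import *
print(shift((500,-388,115),0))
E
```

```text
time: 22.63
tool_pos: [453.4, -143.0, 179.0]
tcp_rot: [-3.141, 0.003, -0.175]
contact_force: [0.1, -0.8, 1.3]
grip_width: 23.9
grasp world [ 452.9 -142.8   20. ] rack [-148.7 -144.7   12.4] rpy deg [-1.7994e+02  1.7000e-01 -1.0050e+01] w 23.9 F [ 0.1 -0.8  1.3] t 22.6333
time: 23.05
tool_pos: [454.3, -143.2, 281.5]
tcp_rot: [3.141, -0.002, -0.175]
contact_force: [-0.1, 0.3, -0.4]
grip_width: 23.8
(array([0.0877, 0.2331, 0.0078]), array([ 0.0005, -0.0019, -0.1752]))
```

```bash
python3 -m pendant '[[[0.0877,0.233,0],[0,0,-0.175],0.02],[[0.0877,0.233,0],[0,0,-0.175],0.02],[[0.0877,0.233,0],[0,0,-0.175],0.02],[[0.0877,0.233,0],[0,0,-0.175],0.02],[[0.0877,0.233,0],[0,0,-0.175],0.02],[[0.0877,0.233,0],[0,0,-0.175],0.02],[[0.0877,0.233,0.008],[0,0,-0.175],0.02],[[0.0877,0.233,0.008],[0,0,-0.175],0.02],[[0.0877,0.233,0.008],[0,0,-0.175],0.02]]'
python3 tcp.py
python3 -m pendant '[[[0,0,0.03],[0,0,0],0.02],[[0,0,0.06],[0,0,0],0.02],[[0,0,0.075],[0,0,0],0.02],[[0,0,0.075],[0,0,0],0.02],[[0,0,0.075],[0,0,0],0.04],[[0,0,0.075],[0,0,0],0.04],[[0,0,0.06],[0,0,0],0.04],[[0,0,0.03],[0,0,0],0.04],[[0,0,-0.01],[0,0,0],0.04],[[0,0,-0.01],[0,0,0],0.04]]'
python3 - <<'E'
from h import *
print(shift((458.8,-47,90),-15.5))
E
```

```text
time: 23.8
tool_pos: [498.6, -387.0, 267.8]
tcp_rot: [-3.136, 0.007, -0.001]
contact_force: [-0.0, 0.2, -0.8]
grip_width: 23.9
grasp world [ 497.5 -386.1  108.8] rack [ -87.4 -385.8   97.2] rpy deg [-1.7968e+02  3.9000e-01 -5.0000e-02] w 23.9 F [-0.   0.2 -0.8] t 23.8
time: 24.63
tool_pos: [501.0, -388.8, 290.3]
tcp_rot: [3.132, -0.008, 0.0]
contact_force: [1.5, -1.0, 0.7]
grip_width: 39.8
(array([-0.0425, -0.3421,  0.0377]), array([ 0.0084, -0.0096,  0.2707]))
```

```bash
python3 -m pendant '[[[-0.0425,-0.342,0],[0.006,-0.006,0.27],0.045],[[-0.0425,-0.342,0],[0.006,-0.006,0.27],0.045],[[-0.0425,-0.342,0],[0.006,-0.006,0.27],0.045],[[-0.0425,-0.342,0],[0.006,-0.006,0.27],0.045],[[-0.0425,-0.342,0],[0.006,-0.006,0.27],0.045],[[-0.0425,-0.342,0],[0.006,-0.006,0.27],0.045],[[-0.0425,-0.342,0],[0.006,-0.006,0.27],0.045],[[-0.0425,-0.342,0],[0.006,-0.006,0.27],0.045],[[-0.0425,-0.342,0.037],[0.006,-0.006,0.27],0.045],[[-0.0425,-0.342,0.037],[0.006,-0.006,0.27],0.045]]'
python3 -m pendant '[[[0,0,0],[0,0,0],0.045],[[0,0,0],[0,0,0],0.045]]'
python3 tcp.py
python3 - <<'E'
from h import *
print(shift((458.8,-47,21),-15.5))
c=cap("top","b2.png",(395,185,495,285),5)
c=cap("scene")
for k in blobs(mask(c,"green"),20):
    u=k[:,0].mean(0); w=ray(c,u,12)[0]
    if w[0]<520 and abs(w[1])<290: print(u,w.round(0))
E
```

```text
time: 25.47
tool_pos: [455.0, -42.4, 242.2]
tcp_rot: [-3.135, 0.014, -0.266]
contact_force: [-1.5, 0.4, -0.1]
grip_width: 45.1
time: 25.63
tool_pos: [457.6, -46.4, 245.6]
tcp_rot: [-3.136, 0.008, -0.271]
contact_force: [-0.3, -0.0, -0.3]
grip_width: 44.8
grasp world [456.7 -45.2  86.6] rack [-144.7  -47.1   78.9] rpy deg [-179.66    0.44  -15.5 ] w 44.8 F [-0.3 -0.  -0.3] t 25.6333
(array([0.0018, 0.0006, 0.0656]), array([-0.0059,  0.0077, -0.0001]))
[232.5 188. ] [450. -89.  12.]
```

View pics/b2.png

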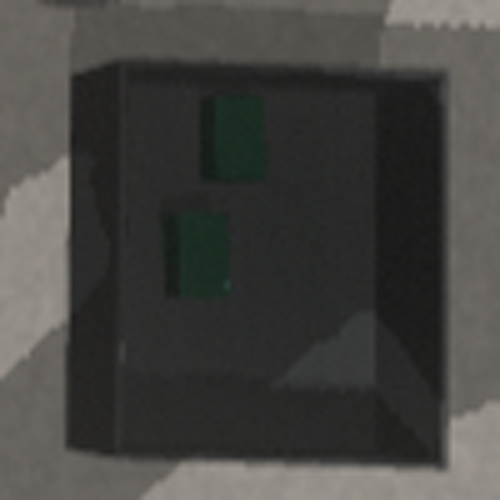

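Both dropped pieces are in the basket, at crop (235,140) and (200,255). The remaining spare now reads (450,−89), so it may have been knocked; I'll look.

```bash
python3 - <<'E'
from h import *
c=cap("scene","s4.png",(150,120,350,270),4)
c=cap("top")
m=mask(c,"green")
for k in blobs(m,15):
    w=ray(c,k[:,0],20)
    if 400<w[:,0].mean()<515 and abs(w[:,1].mean())<280: r=cv2.minAreaRect(w[:,:2].astype(np.float32));print(k[:,0].mean(0),r)
E
```

```text
(no output)
```

View pics/s4.png

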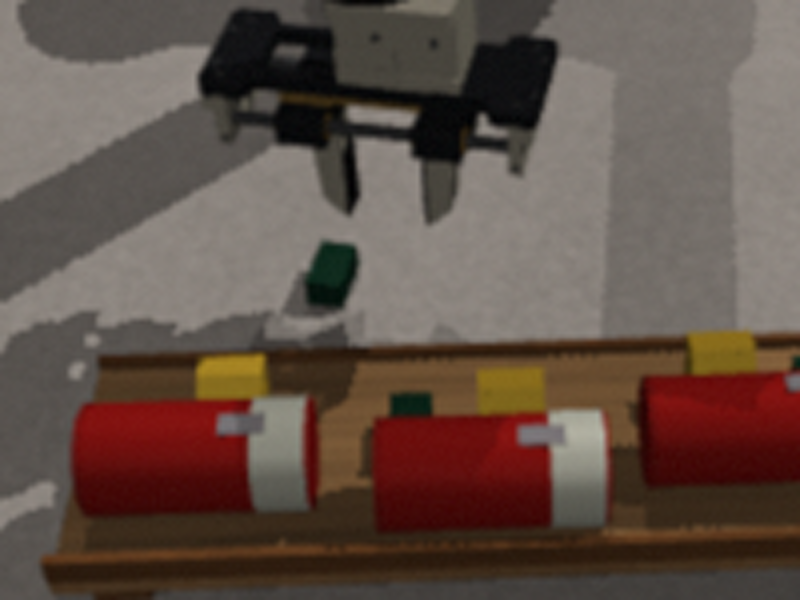

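The spare was knocked to crop (332,272), about 40 mm towards −y. I'll fetch stop_1 now and re-measure the spare while the arm is clear of it.

```bash
python3 - <<'E'
from h import *
print(shift(rw((-30,193.0,76)),-2.53,-4))
E
```

```text
(array([ 0.0454, -0.2586, -0.0041]), array([ 0.001 ,  0.077 , -0.2282]))
```

```bash
python3 -m pendant '[[[0,-0.15,-0.03],[0.001,0.077,-0.228],0.029],[[0,-0.15,-0.03],[0.001,0.077,-0.228],0.029],[[0,-0.15,-0.03],[0.001,0.077,-0.228],0.029],[[0.01,-0.2,-0.02],[0.001,0.077,-0.228],0.029],[[0.03,-0.2586,-0.01],[0.001,0.077,-0.228],0.029],[[0.0454,-0.2586,-0.004],[0.001,0.077,-0.228],0.029],[[0.0454,-0.2586,-0.004],[0.001,0.077,-0.228],0.029],[[0.0454,-0.2586,-0.004],[0.001,0.077,-0.228],0.029],[[0.0454,-0.2586,-0.004],[0.001,0.077,-0.228],0.029],[[0.0454,-0.2586,-0.004],[0.001,0.077,-0.228],0.029]]'
python3 tcp.py
python3 - <<'E'
from h import *
print(shift(rw((-30,193.0,21)),-2.53,-4))
E
python3 meas.py
```

```text
time: 26.67
tool_pos: [569.4, 190.4, 249.2]
tcp_rot: [-3.141, -0.067, -0.043]
contact_force: [0.7, -0.5, 0.4]
grip_width: 29.2
grasp world [580.  190.   90.5] rack [-31.8 193.3  74.9] rpy deg [-179.99   -3.82   -2.49] w 29.2 F [ 0.7 -0.5  0.4] t 26.6667
(array([0.0015, 0.0003, 0.0539]), array([-0.0002,  0.0031,  0.0007]))
chock rack [ -22.4 -136.3  -22.7 -136.3    2.6   38.8]
chock rack [-28.8 153.  -29.1 153.    2.6  39. ]
chock rack [-3.9 18.3 -4.3 18.3  2.6 39.4]
green world [447.6 -86.7] [22.8 37.3] 73.8 x 427.2 466.8
green rack [ -7.5 -37.7] [34.9 20.9] 2.6 x -25.4 10.3
tin red [  32.4 -160.2] [43.8 76.3] 2.7 x 8.7 53.2 y -198.4 -122.7
```

```bash
python3 -m pendant '[[[0.001,0,0.025],[0,0.001,0],0.029],[[0.001,0,0.042],[0,0.001,0],0.029],[[0.001,0,0.051],[0,0.001,0],0.029],[[0.001,0,0.054],[0,0.001,0],0.029],[[0.001,0,0.054],[0,0.001,0],0.029],[[0.001,0,0.054],[0,0.001,0],0.02],[[0.001,0,0.054],[0,0.001,0],0.02],[[0.001,0,0.054],[0,0.001,0],0.02],[[0.001,0,0.054],[0,0.001,0],0.02]]'
python3 tcp.py
python3 -m pendant '[[[-0.003,0,0],[0,0,0],0.02],[[-0.006,0,-0.003],[0,0,0],0.02],[[-0.015,0,-0.02],[0,0,0],0.02],[[-0.03,0,-0.05],[0,0,0],0.02],[[-0.05,0,-0.09],[0,0,0],0.02],[[-0.05,0,-0.11],[0,0,0],0.02],[[-0.05,0,-0.11],[0,0,0],0.02],[[-0.05,0,-0.11],[0,0,0],0.02]]'
python3 tcp.py
python3 - <<'E'
from h import *
print(shift((480,-390,140),0))
E
```

```text
time: 27.47
tool_pos: [574.5, 191.3, 196.3]
tcp_rot: [-3.141, -0.07, -0.043]
contact_force: [-0.6, -1.3, 3.4]
grip_width: 24.0
grasp world [585.7 190.9  37.7] rack [-29.9 194.5  21.9] rpy deg [-179.95   -4.02   -2.44] w 24.0 F [-0.6 -1.3  3.4] t 27.4667
time: 28.13
tool_pos: [516.6, 193.8, 303.0]
tcp_rot: [-3.14, -0.071, -0.042]
contact_force: [0.5, -0.3, -0.3]
grip_width: 24.1
grasp world [527.9 193.6 144.4] rack [-80.2 194.6 132.3] rpy deg [-179.92   -4.08   -2.42] w 24.1 F [ 0.5 -0.3 -0.3] t 28.1333
(array([-0.0122,  0.5849,  0.0023]), array([ 0.0001, -0.0712, -0.0421]))
```

```bash
python3 -m pendant '[[[-0.03,0.3,0],[0,-0.071,-0.042],0.02],[[-0.03,0.3,0],[0,-0.071,-0.042],0.02],[[-0.03,0.3,0],[0,-0.071,-0.042],0.02],[[-0.03,0.3,0],[0,-0.071,-0.042],0.02],[[-0.03,0.3,0],[0,-0.071,-0.042],0.02],[[-0.03,0.3,0],[0,-0.071,-0.042],0.02],[[-0.03,0.3,0],[0,-0.071,-0.042],0.02],[[-0.03,0.3,0],[0,-0.071,-0.042],0.02]]'
python3 tcp.py; python3 meas.py
python3 - <<'E'
from h import *
print(shift((448,-404,115),0))
E
```

```text
time: 28.8
tool_pos: [473.3, -109.6, 297.8]
tcp_rot: [3.14, 0.005, -0.005]
contact_force: [-0.6, -0.8, -0.5]
grip_width: 23.7
grasp world [ 472.4 -109.8  138.8] rack [-122.5 -110.9  129.6] rpy deg [179.92   0.3   -0.28] w 23.7 F [-0.6 -0.8 -0.5] t 28.8
chock rack [ -22.4 -136.3  -22.7 -136.3    2.6   38.8]
chock rack [-28.1 139.1 -28.5 139.1   2.6  38.9]
chock rack [-3.9 18.3 -4.3 18.3  2.6 39.4]
green rack [ -7.5 -37.7] [34.9 20.9] 2.6 x -25.4 10.2
tin red [  23.5 -167.1] [90.6 50.9] 88.3 x -0.9 50.3 y -212.6 -121.1
tin red [ 17.1 136.2] [89.4 41.9] 89.5 x -4.1 38.0 y 91.6 181.0
tin red [42.5 -9.7] [49.1 90.2] 0.4 x 18.1 67.3 y -54.8 35.4
(array([-0.0236,  0.2951,  0.0242]), array([ 0.0009,  0.0051, -0.0058]))
```

```bash
python3 -m pendant '[[[-0.0236,0.295,0],[0,0,0],0.02],[[-0.0236,0.295,0],[0,0,0],0.02],[[-0.0236,0.295,0],[0,0,0],0.02],[[-0.0236,0.295,0],[0,0,0],0.02],[[-0.0236,0.295,0],[0,0,0],0.02],[[-0.0236,0.295,0],[0,0,0],0.02],[[-0.0236,0.295,0],[0,0,0],0.02],[[-0.0236,0.295,0.024],[0,0,0],0.02],[[-0.0236,0.295,0.024],[0,0,0],0.02],[[-0.0236,0.295,0.024],[0,0,0],0.02]]'
python3 tcp.py
python3 -m pendant '[[[0,0,0.03],[0,0,0],0.02],[[0,0,0.06],[0,0,0],0.02],[[0,0,0.075],[0,0,0],0.02],[[0,0,0.075],[0,0,0],0.02],[[0,0,0.075],[0,0,0],0.04],[[0,0,0.075],[0,0,0],0.04],[[0,0,0.06],[0,0,0],0.04],[[0,0,0.03],[0,0,0],0.04],[[0,0,-0.01],[0,0,0],0.04],[[0,0,-0.01],[0,0,0],0.04]]'
python3 meas.py | grep green
python3 - <<'E'
from h import *
print(shift((447.8,-86.9,90),-16))
E
```

```text
time: 29.68
tool_pos: [450.3, -398.8, 272.9]
tcp_rot: [-3.137, 0.006, -0.001]
contact_force: [0.4, 0.2, 0.1]
grip_width: 23.8
grasp world [ 449.3 -398.2  114. ] rack [-134.6 -400.   105.6] rpy deg [-1.7975e+02  3.6000e-01 -6.0000e-02] w 23.8 F [0.4 0.2 0.1] t 29.6833
time: 30.52
tool_pos: [452.2, -400.9, 295.4]
tcp_rot: [3.129, -0.008, 0.0]
contact_force: [0.9, -0.8, 0.9]
grip_width: 40.2
green world [447.7 -86.6] [23.2 37.3] 73.8 x 427.2 466.8
(array([-0.0042, -0.314 ,  0.0402]), array([ 0.0094, -0.0073,  0.2792]))
```

```bash
python3 -m pendant '[[[-0.004,-0.314,0],[0.006,-0.006,0.28],0.045],[[-0.004,-0.314,0],[0.006,-0.006,0.28],0.045],[[-0.004,-0.314,0],[0.006,-0.006,0.28],0.045],[[-0.004,-0.314,0],[0.006,-0.006,0.28],0.045],[[-0.004,-0.314,0],[0.006,-0.006,0.28],0.045],[[-0.004,-0.314,0],[0.006,-0.006,0.28],0.045],[[-0.004,-0.314,0],[0.006,-0.006,0.28],0.045],[[-0.004,-0.314,0.03],[0.006,-0.006,0.28],0.045],[[-0.004,-0.314,0.04],[0.006,-0.006,0.28],0.045],[[-0.004,-0.314,0.04],[0.006,-0.006,0.28],0.045]]'
python3 -m pendant '[[[0,0,0],[0,0,0],0.045],[[0,0,0],[0,0,0],0.045]]'
python3 tcp.py
python3 - <<'E'
from h import *
print(shift((447.8,-86.9,21),-16))
c=cap("top","t5.png",(170,140,390,280),3.6)
c=cap("scene")
for k in blobs(mask(c,"green"),20):
    u=k[:,0].mean(0); w=ray(c,u,12)[0]
    if w[0]<520 and abs(w[1])<290: print(u,w.round(0))
E
```

```text
time: 31.4
tool_pos: [445.8, -83.9, 244.4]
tcp_rot: [-3.138, 0.012, -0.277]
contact_force: [-0.5, -0.3, -0.3]
grip_width: 45.0
time: 31.57
tool_pos: [447.1, -86.5, 246.5]
tcp_rot: [-3.138, 0.007, -0.281]
contact_force: [-0.3, -0.3, -0.3]
grip_width: 44.9
grasp world [446.2 -85.7  87.5] rack [-153.2  -87.9   80.4] rpy deg [-179.81    0.38  -16.11] w 44.9 F [-0.3 -0.3 -0.3] t 31.5667
(array([0.0013, 0.0004, 0.0665]), array([-0.0034,  0.0066, -0.002 ]))
[232.39534884 188.20930233] [451. -89.  12.]
```

View pics/t5.png

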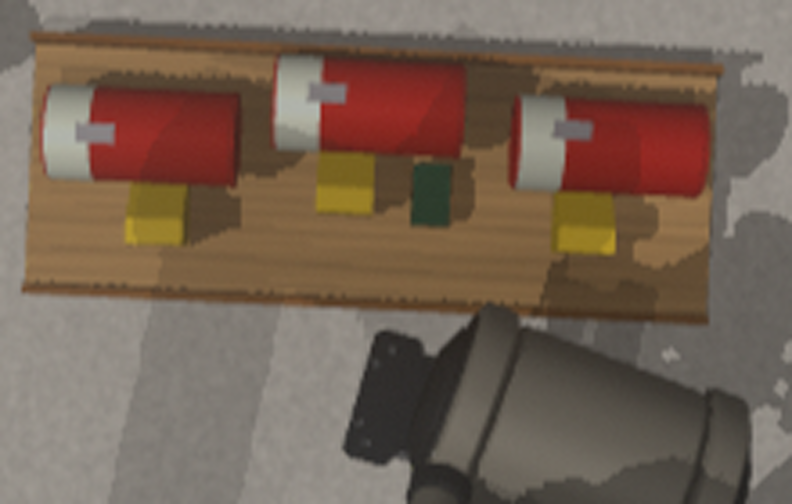

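Tins 1 and 3 now rest on their chocks alone, and only stop_2 is left on the rack, in the crop at (432,195). Next: the moved spare.

```bash
python3 -m pendant '[[[0.001,0,0.03],[-0.003,0.006,0],0.045],[[0.001,0,0.055],[-0.003,0.006,0],0.045],[[0.001,0,0.065],[-0.003,0.006,0],0.045],[[0.001,0,0.067],[-0.003,0.006,0],0.045],[[0.001,0,0.067],[-0.003,0.006,0],0.045],[[0.001,0,0.067],[-0.003,0.006,0],0.02],[[0.001,0,0.067],[-0.003,0.006,0],0.02],[[0.001,0,0.067],[-0.003,0.006,0],0.02],[[0.001,0,0.067],[-0.003,0.006,0],0.02],[[0.001,0,0.067],[-0.003,0.006,0],0.02]]'
python3 tcp.py
python3 -m pendant '[[[0,0,-0.03],[0,0,0],0.02],[[0,0,-0.06],[0,0,0],0.02],[[0,0,-0.09],[0,0,0],0.02],[[0,0,-0.11],[0,0,0],0.02],[[0,0,-0.11],[0,0,0],0.02]]'
python3 - <<'E'
from h import *
print(shift((478,-435,125),0))
E
```

```text
time: 32.5
tool_pos: [447.2, -86.0, 178.7]
tcp_rot: [-3.141, 0.002, -0.281]
contact_force: [-0.6, -1.6, 2.3]
grip_width: 23.6
grasp world [446.9 -85.8  19.7] rack [-157.3  -88.1   12.7] rpy deg [-1.7998e+02  1.2000e-01 -1.6080e+01] w 23.6 F [-0.6 -1.6  2.3] t 32.5
time: 32.92
tool_pos: [448.3, -86.2, 292.2]
tcp_rot: [-3.142, -0.005, -0.28]
contact_force: [1.2, -1.6, -0.2]
grip_width: 23.9
(array([0.125 , 0.327 , 0.0088]), array([ 0.0006, -0.0048, -0.2804]))
```

```bash
python3 -m pendant '[[[0.125,0.327,0],[0,0,-0.28],0.02],[[0.125,0.327,0],[0,0,-0.28],0.02],[[0.125,0.327,0],[0,0,-0.28],0.02],[[0.125,0.327,0],[0,0,-0.28],0.02],[[0.125,0.327,0],[0,0,-0.28],0.02],[[0.125,0.327,0],[0,0,-0.28],0.02],[[0.125,0.327,0],[0,0,-0.28],0.02],[[0.125,0.327,0.008],[0,0,-0.28],0.02],[[0.125,0.327,0.008],[0,0,-0.28],0.02],[[0.125,0.327,0.008],[0,0,-0.28],0.02]]'
python3 tcp.py
python3 -m pendant '[[[0,0,0.03],[0,0,0],0.02],[[0,0,0.06],[0,0,0],0.02],[[0,0,0.075],[0,0,0],0.02],[[0,0,0.075],[0,0,0],0.02],[[0,0,0.075],[0,0,0],0.036],[[0,0,0.075],[0,0,0],0.036],[[0,0,0.06],[0,0,0],0.036],[[0,0,0.03],[0,0,0],0.036],[[0,0,-0.01],[0,0,0],0.036],[[0,0,-0.01],[0,0,0],0.036]]'
python3 - <<'E'
from h import *
print(shift(rw((-60,-37.7,100)),-2.53,-4))
E
```

```text
time: 33.75
tool_pos: [475.7, -439.4, 277.0]
tcp_rot: [-3.141, 0.004, -0.005]
contact_force: [-0.8, 0.9, -1.7]
grip_width: 23.7
grasp world [ 475.1 -439.2  118. ] rack [-106.8 -439.9  107.7] rpy deg [-179.95    0.21   -0.28] w 23.7 F [-0.8  0.9 -1.7] t 33.75
time: 34.58
tool_pos: [478.3, -436.0, 300.1]
tcp_rot: [3.13, -0.008, -0.0]
contact_force: [0.3, -0.8, 1.6]
grip_width: 36.1
(array([ 0.0502, -0.3973,  0.0239]), array([0.0094, 0.0612, 0.0442]))
```

```bash
python3 -m pendant '[[[0,-0.397,0],[0.004,0.066,0.044],0.031],[[0,-0.397,0],[0.004,0.066,0.044],0.031],[[0,-0.397,0],[0.004,0.066,0.044],0.031],[[0,-0.397,0],[0.004,0.066,0.044],0.031],[[0,-0.397,0],[0.004,0.066,0.044],0.031],[[0,-0.397,0],[0.004,0.066,0.044],0.031],[[0,-0.397,0],[0.004,0.066,0.044],0.031],[[0.05,-0.397,0.02],[0.004,0.066,0.044],0.031],[[0.05,-0.397,0.02],[0.004,0.066,0.044],0.031],[[0.05,-0.397,0.02],[0.004,0.066,0.044],0.031]]'
python3 -m pendant '[[[0,0,0],[0,0,0],0.031],[[0,0,0],[0,0,0],0.031]]'
python3 tcp.py
python3 - <<'E'
from h import *
print(shift(rw((-10,-37.9,76)),-2.53,-4))
E
python3 meas.py | grep -v tin
```

```text
time: 35.42
tool_pos: [527.8, -35.1, 272.2]
tcp_rot: [-3.135, -0.068, -0.044]
contact_force: [1.2, 0.1, 0.0]
grip_width: 30.9
time: 35.58
tool_pos: [527.6, -35.9, 271.5]
tcp_rot: [-3.135, -0.066, -0.041]
contact_force: [-0.6, -0.8, -0.1]
grip_width: 31.0
grasp world [538.1 -35.3 112.8] rack [-62.1 -33.6  99.4] rpy deg [-179.65   -3.78   -2.34] w 31.0 F [-0.6 -0.8 -0.1] t 35.5833
(array([0.0515, 0.0036, 0.0232]), array([-0.0064,  0.0039,  0.0034]))
chock rack [-28.1 139.1 -28.5 139.1   2.6  38.9]
```

```bash
python3 -m pendant '[[[0.03,0.0036,0],[-0.0064,0.002,0.0034],0.031],[[0.0515,0.0036,0.015],[-0.0064,0.002,0.0034],0.031],[[0.0515,0.0036,0.023],[-0.0064,0.002,0.0034],0.031],[[0.0515,0.0036,0.023],[-0.0064,0.002,0.0034],0.031],[[0.0515,0.0036,0.023],[-0.0064,0.002,0.0034],0.031],[[0.0515,0.0036,0.023],[-0.0064,0.002,0.0034],0.031]]'
python3 tcp.py
python3 - <<'E'
from h import *
print(shift(rw((-10,-37.9,21)),-2.53,-4))
E
```

```text
time: 36.13
tool_pos: [578.9, -44.3, 251.2]
tcp_rot: [-3.141, -0.065, -0.049]
contact_force: [-0.3, 0.4, -0.8]
grip_width: 31.2
grasp world [589.3 -44.7  92.5] rack [-12.1 -40.7  75.6] rpy deg [-179.97   -3.73   -2.84] w 31.2 F [-0.3  0.4 -0.8] t 36.1333
(array([ 0.0016, -0.0029,  0.0546]), array([-0.0002,  0.0047, -0.0053]))
```

```bash
python3 -m pendant '[[[0.001,-0.002,0],[0,0.002,-0.005],0.031],[[0.001,-0.002,0],[0,0.002,-0.005],0.031],[[0.001,-0.002,0],[0,0.002,-0.005],0.031]]'
python3 tcp.py
python3 - <<'E'
from h import *
print(shift(rw((-10,-37.9,21)),-2.53,-4))
E
```

```text
time: 36.38
tool_pos: [580.6, -41.5, 251.2]
tcp_rot: [-3.141, -0.068, -0.043]
contact_force: [0.3, -0.2, -0.6]
grip_width: 31.0
grasp world [591.4 -42.   92.6] rack [-10.1 -37.9  75.5] rpy deg [-179.99   -3.89   -2.47] w 31.0 F [ 0.3 -0.2 -0.6] t 36.3833
(array([-0.0001,  0.    ,  0.0545]), array([-0.0002,  0.0019,  0.001 ]))
```

```bash
python3 -m pendant '[[[0,0,0.025],[0,0.001,0.001],0.031],[[0,0,0.042],[0,0.001,0.001],0.031],[[0,0,0.051],[0,0.001,0.001],0.031],[[0,0,0.054],[0,0.001,0.001],0.031],[[0,0,0.054],[0,0.001,0.001],0.031],[[0,0,0.054],[0,0.001,0.001],0.02],[[0,0,0.054],[0,0.001,0.001],0.02],[[0,0,0.054],[0,0.001,0.001],0.02],[[0,0,0.054],[0,0.001,0.001],0.02]]'
python3 tcp.py
python3 -m pendant '[[[-0.003,0,0],[0,0,0],0.02],[[-0.006,0,-0.003],[0,0,0],0.02],[[-0.015,0,-0.02],[0,0,0],0.02],[[-0.03,0,-0.05],[0,0,0],0.02],[[-0.05,0,-0.09],[0,0,0],0.02],[[-0.06,0,-0.11],[0,0,0],0.02],[[-0.06,0,-0.11],[0,0,0],0.02],[[-0.06,0,-0.11],[0,0,0],0.02]]'
python3 tcp.py
python3 - <<'E'
from h import *
print(shift((530,-415,140),0))
E
```

```text
time: 37.13
tool_pos: [584.6, -41.8, 197.7]
tcp_rot: [-3.142, -0.07, -0.044]
contact_force: [-0.8, 1.1, 3.5]
grip_width: 23.5
grasp world [595.7 -42.3  39.1] rack [ -9.5 -38.   21.8] rpy deg [-180.     -4.01   -2.53] w 23.5 F [-0.8  1.1  3.5] t 37.1333
time: 37.8
tool_pos: [516.7, -38.7, 303.6]
tcp_rot: [3.141, -0.071, -0.044]
contact_force: [-0.5, -0.1, -0.8]
grip_width: 23.5
grasp world [527.9 -39.3 145. ] rack [-69.9 -38.  132.2] rpy deg [179.99  -4.06  -2.54] w 23.5 F [-0.5 -0.1 -0.8] t 37.8
(array([0.0296, 0.3753, 0.0068]), array([ 0.0018, -0.0708, -0.0444]))
```

```bash
python3 -m pendant '[[[0.01,0.395,0],[0,-0.071,-0.044],0.02],[[0.01,0.395,0],[0,-0.071,-0.044],0.02],[[0.01,0.395,0],[0,-0.071,-0.044],0.02],[[0.01,0.395,0],[0,-0.071,-0.044],0.02],[[0.01,0.395,0],[0,-0.071,-0.044],0.02],[[0.01,0.395,0],[0,-0.071,-0.044],0.02],[[0.03,0.395,0],[0,-0.071,-0.044],0.02],[[0.03,0.395,0],[0,-0.071,-0.044],0.02],[[0.03,0.395,0],[0,-0.071,-0.044],0.02],[[0.03,0.395,0],[0,-0.071,-0.044],0.02]]'
python3 -m pendant '[[[0,0,0],[0,0,0],0.02],[[0,0,0],[0,0,0],0.02]]'
python3 tcp.py
```

```text
time: 38.63
tool_pos: [528.8, -439.3, 301.4]
tcp_rot: [3.141, 0.005, -0.003]
contact_force: [-0.6, 0.2, -1.9]
grip_width: 23.7
time: 38.8
tool_pos: [529.0, -435.8, 301.1]
tcp_rot: [-3.14, 0.006, -0.002]
contact_force: [-0.2, 0.5, -0.3]
grip_width: 23.5
grasp world [ 528.2 -435.5  142.1] rack [ -52.3 -433.9  128.1] rpy deg [-1.7989e+02  3.2000e-01 -1.3000e-01] w 23.5 F [-0.2  0.5 -0.3] t 38.8
```

Down to about 53 mm, release, rise, then back away so I can look.

```bash
python3 -m pendant '[[[0,0,0.03],[0,0,0],0.02],[[0,0,0.06],[0,0,0],0.02],[[0,0,0.08],[0,0,0],0.02],[[0,0,0.09],[0,0,0],0.02],[[0,0,0.09],[0,0,0],0.036],[[0,0,0.09],[0,0,0],0.036],[[0,0,0.07],[0,0,0],0.036],[[0,0,0.04],[0,0,0],0.036],[[0,0,0],[0,0,0],0.036],[[0,0,-0.02],[0,0,0],0.036]]'
python3 -m pendant '[[[-0.03,-0.05,-0.05],[0,0,0],0.05],[[-0.06,-0.1,-0.1],[0,0,0],0.05],[[-0.08,-0.15,-0.1],[0,0,0],0.05],[[-0.09,-0.2,-0.1],[0,0,0],0.05],[[-0.1,-0.25,-0.1],[0,0,0],0.05],[[-0.1,-0.3,-0.1],[0,0,0],0.05],[[-0.1,-0.3,-0.1],[0,0,0],0.05],[[-0.1,-0.3,-0.1],[0,0,0],0.05]]'
python3 meas.py
python3 - <<'E'
from h import *
c=cap("top","f.png",(170,140,495,285),2.45)
for k in blobs(mask(c,"green"),40):
    w=ray(c,k[:,0],24); m=w.mean(0)
    if m[1]<-280 and m[0]>380: print(k[:,0].mean(0).round(),m.round(0),cv2.contourArea(k))
E
```

```text
time: 39.63
tool_pos: [530.3, -434.7, 331.7]
tcp_rot: [3.134, -0.004, 0.0]
contact_force: [1.0, -0.7, 0.4]
grip_width: 35.7
time: 40.3
tool_pos: [431.0, -144.1, 425.6]
tcp_rot: [3.138, -0.002, -0.001]
contact_force: [0.7, 0.4, 0.6]
grip_width: 49.9
chock rack [ -22.4 -136.3  -22.7 -136.3    2.6   38.8]
chock rack [-28.1 139.1 -28.5 139.1   2.6  38.9]
chock rack [-3.9 18.3 -4.3 18.3  2.6 39.4]
tin red [  24.  -167.6] [90.  50.1] 86.6 x 0.7 50.9 y -212.7 -121.1
tin red [ 16.6 136.4] [91.3 46.2] 89.7 x -6.6 39.8 y 90.8 181.9
tin red [42.8 -9.7] [90.3 50.3] 89.5 x 17.6 68.0 y -54.8 35.4
[440. 256.] [ 453. -396.   24.] 193.0
[455. 245.] [ 478. -431.   24.] 205.5
[434. 236.] [ 499. -383.   24.] 183.5
[447. 218.] [ 543. -413.   24.] 361.0
```

View pics/f.png

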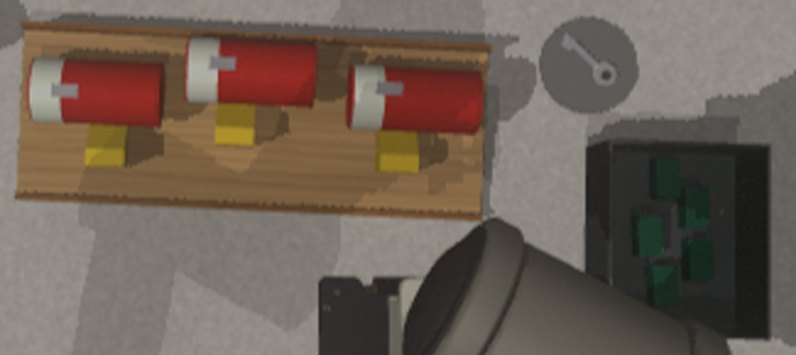

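All five marble pieces lie in the basket, the tins rest on their chocks, and the key is untouched. I'll check both views for stray marble and then hand in.

```bash
python3 - <<'E'
from h import *
import plant
c=cap("scene")
for k in blobs(mask(c,"green"),15):
    u=k[:,0].mean(0); w=ray(c,u,12)[0]
    if 300<w[0]<720 and abs(w[1])<520: print(u.round(),w.round(0),cv2.contourArea(k))
plant.close_job(); print(get_obs()["time"])
E
```

```text
[ 87. 208.] [ 490. -437.   12.] 297.5
[105. 203.] [ 476. -398.   12.] 339.0
the job is handed in; nothing more can be done
the job is handed in; nothing more can be done
```

I set a yellow chock against each of the three tins. Only then did I move the three marble stops and the two spares that were present into the basket. I handed the job in at about 40 s, and no verdict was reported.

**Last checks, all by camera:**
- **Chocks:** each sits square on the rack about 41 mm below its tin's axis (allowed 34–46 mm). Each is about 12–13 mm off the tin's middle, on the side away from where the stop was.
- **Marble:** all five pieces lie in a single layer on the basket floor, two of them touching. The scene view shows no marble anywhere else.
- **Bystanders:** the key looked untouched in the last picture. I never worked near the glass or the jar, but I did not measure them afterwards.

**What went less well:**
- **Tins shifted slightly:** I pushed chocks 2 and 3 a little too far, so tin_2 rolled up about 4–5 mm and tin_3 about 6–7 mm. That is inside the 25 mm limit, so I left it. Tin_1 moved about 1 mm.
- **Spare knocked aside:** one spare moved about 40 mm before I reached it. I measured it again and picked it up from its new place.

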